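# Load the sample carrier and lay its retaining bar

## Robot

A 7-joint arm with a two-finger parallel gripper is mounted at the origin on the work surface. World frame = base frame: x ahead of the robot, y to its left, z up, the work surface at z = 0. Lengths are in m, angles in rad, forces in N, time in s.
With the tool pointing down it reaches from about 0.425 to 0.925 m from the base axis. Payload 6.8 kg.
Tool frame: the origin (TCP) lies at the very end of the fingers, on their centre line; the grasp point (between the pads) lies 19 mm behind it; z points along the fingers, y is the line along which they close (so a half turn about z gives the same grasp; the last joint's range is limited). The gripper opens to 85 mm and grips with 20 to 120 N. Pads are 22 mm wide; open, the fingers measure 114 mm over their backs; the gripper's body (76 mm by 85 mm) begins 54 mm behind the grasp point. The pads swing forward as they close: fully open they stand 13 mm farther back than shut.
Start: joints at [1.187, 0.477, 0.022, 1.555, -0.011, 1.109, -0.083], TCP at [0.184, -0.65, 0.196] pointing down, gripper open.
Joint ranges: [-2.96, 2.96], [-0.34, 2.1], [-1.41, 1.46], [0.24, 2.44], [-1.37, 4.51], [0.17, 1.92], [-2.96, 2.96]. Speed limits (rad/s): [2.39, 2.39, 3.14, 3.14, 3.14, 3.14, 3.14].

## Interface

Orientations are given as a unit quaternion [w, x, y, z].
In Python, from station import telemetry, viewer, job, search_frame, cut_out gives the robot as it stands. The module is installed in compiled form; this text tells all that it offers.
- The arm moves only by the shell command python3 -m crank 'ROWS' [FORCE]. ROWS is JSON, a list of rows, each an object with "delta_rot": the turn, a rotation vector about the tool's x, y, z in degrees, a list of three; "xyz": the shift along the tool's x, y, z in m, a list of three; "fingers": the gripper command: -1 is fully open, 1 is shut, values between are in proportion. In form: [{"delta_rot": [ax, ay, az], "xyz": [dx, dy, dz], "fingers": fingers}, ...]. A call has 1 to 10 rows; each row is the pose to reach, as a shift and turn from the pose commanded when the call began, along the tool's axes at that moment; what a row does not reach only later rows make up. A row lasts 1/10 s, in which the tool goes at most 50 mm and 8.59 degrees, less where a joint would pass 70% of its speed; a pose out of reach is approached as far as the arm can. A call with a gripper value outside its range is refused whole. The fingers move at their own pace and stop on an object; FORCE is the grip in N (left out, the last holds). Time passes only in rows, so rows that repeat a pose let the fingers close. It gives the time, the measured TCP pose, the force, the opening and the grip force at its end, in the units of the state.
- telemetry.get_obs(): the state, without advancing time (a new reading comes with each control period).
- viewer.read_camera(name): name is "side" or "top"; returns a dict with "img" (480x640x3 uint8, red, green, blue), "fx", "fy", "cx", "cy" (pixels), "origin" and "rotation" of the camera in the world. Camera axes: x right, y up, looking along -z (the intrinsics and any distortion apply to the point x, -y, -z); pixel columns grow to the right and rows downward; lengths in m; the calibration is good to about 2 mm. A picture is of the moment at which its call begins. There is no depth.
- job.hand_in(): hands the job in; it is judged then, once.
Trained networks look in the newest picture that a camera, given by its name, has taken for a name from the list of things; names that differ only in an ending like _2 or _b are one class to them, and where a whole thing is asked for, a point or a joint stands for the part that bears it (a point fixed in the world has none). Each returns a list of dicts, best first, with "score" (0 to 1); they miss things now and then, are a little off and sometimes report something else, mostly with a low value. They report only what shows in the picture. A call takes as long as a camera call. They do not tell look-alikes from the thing itself.
- search_frame(camera, thing): "pixel" ([column, row] in pixels, amid what is visible of it).
- cut_out(camera, thing): "pixels" (480x640 bool, what is visible of it) and "pixel" ([column, row] in pixels, amid what is visible of it).
The state is a dict: "t": time; "q": joint angles; "joint_vel": joint speeds; "joint_torque": joint torques, N m; "eef_pos": TCP position; "tool_rot": TCP orientation; "contact_force": force on the tool from outside, world axes, zero at the start; "torque": the same for the moment, N m; "gripper_width": opening from 0.0 (shut) to 1.0 (fully open); "grasp_force": force on a finger pad.
Only numpy, scipy, OpenCV 4.12 (cv2) and the standard library are available. Lean on these libraries where they do the work, as an engineer would, in place of code of your own. Each camera call takes 0.05 s, during which the arm holds its last target. There are 200 camera calls.

## Task

Load the plywood sample carrier: stand the round bottle, the slim bottle and the flat flask upright and fully down in the sockets that fit them, setting them in gently without dropping or tipping them. Only then lay the aluminium bar over them, end to end across the carrier, centred and resting down in the notches of both end posts; let go of everything and leave the other things on the bench alone.

Things in the scene. Friction and masses are not known exactly. Their poses are not given: they have to be found in the camera images.
- carrier: fixed plywood sample carrier, base 84 (own x) x 294 (own y, its length) x 10 mm; origin: centre of its underside, z up. End posts 50 x 18 mm at own y = +125 and -125 mm, each with an open-topped notch 26 mm wide across own x, floor 128 mm above the bench, cheeks up to 144 mm. Three black sockets stand between at own y = -70, 0, +70 mm, in varying order
- notch_left (a point): centre of the notch floor of the post at the carrier's own y = +125 mm, 128 mm above the bench
- notch_right (a point): the same of the post at own y = -125 mm
- wide_ring_floor (a point): round black socket, bore 56 mm, outside 64 mm, for the round bottle. Point: centre of its inner floor, 14 mm above the bench; the rim is 28 mm above this point. Fixed; axes as the carrier's
- narrow_ring_floor (a point): round black socket, bore 38 mm, outside 46 mm, for the slim bottle. Point: centre of its inner floor, 14 mm above the bench; the rim is 28 mm above this point. Fixed; axes as the carrier's
- slot_floor (a point): rectangular black socket for the flat flask, opening 34 mm (own x) x 66 mm (own y, along the carrier), walls 4 mm. Point: centre of its inner floor, 14 mm above the bench; the rim is 28 mm above this point. Fixed; axes as the carrier's
- round_bottle: clear glass sample bottle with a brown cap, standing upright on the bench: 46 mm diameter, straight sides up to 74 mm, cap 28 mm wide from 87 to 105 mm (the top). Origin: centre of its underside; z up
- slim_bottle: slim clear glass sample bottle with a brown cap, standing upright on the bench: 28 mm diameter, straight sides up to 74 mm, cap 22 mm wide from 87 to 105 mm (the top). Origin: centre of its underside; z up
- flat_flask: flat-sided clear glass flask with a brown cap, standing upright on the bench: 24 mm (own x) x 56 mm (own y), flat sides up to 76 mm, cap 22 mm wide from 87 to 105 mm (the top). Origin: centre of its underside; z up. Either way round fits
- bar: plain aluminium retaining bar lying on the bench, 18 (own x) x 290 (own y, its length) x 16 mm thick. Origin: centre of its underside; z up
- bar_mid (a point): the centre of the bar, 8 mm above its underside
- phone: bystander: black phone lying flat, 150 x 72 x 9 (mm); leave it alone
- cup: bystander: white paper cup, 76 across the rim, 85 tall (mm); leave it alone
- label_roll: bystander: roll of blank labels standing on end, 90 across, 75 tall (mm); leave it alone
- cork_jar: bystander: amber jar, 72 across, 110 tall (mm); leave it alone
- stopper: bystander: small cork stopper standing on its narrow end, 32 across, 36 tall (mm); leave it alone
- brush: bystander: brush lying flat beyond the carrier; leave it alone
- spirit_bottle: bystander: full-size clear spirit bottle, 74 across, 200 tall (mm); leave it alone
There are look-alikes about, which are no part of the job. What is shaped like the slim_bottle but purple is not meant. What is shaped like the flat_flask but yellow is not meant.

How it is judged:
On the way, in this order (a step that is already met when the one before it is completed fails the run):
1. all three bottles stand fully down in their own sockets, the bar not yet on the carrier (horizontal distance between round_bottle and wide_ring_floor below 0.008 m and z of round_bottle in the frame of wide_ring_floor between -0.004 and 0.004 m and angle between each of round_bottle, slim_bottle, flat_flask's own z axis and vertical below 0.1 rad and horizontal distance between slim_bottle and narrow_ring_floor below 0.008 m and z of slim_bottle in the frame of narrow_ring_floor between -0.004 and 0.004 m and horizontal distance between flat_flask and slot_floor below 0.008 m and z of flat_flask in the frame of slot_floor between -0.004 and 0.004 m and horizontal distance between bar_mid and carrier above 0.06 m), for 0.2 s.
2. the bar lies in both notches (x of bar_mid in the frame of carrier between -0.007 and 0.007 m and y of bar_mid in the frame of carrier between -0.018 and 0.018 m and z of bar_mid in the frame of carrier between 0.131 and 0.141 m and angle between the y axis of bar and the y axis of carrier, either way round below 0.06 rad), for 0.2 s.
At the end, for the whole second after the job is handed in: Each bottle stands in its own socket (within 4 mm of its floor in height, 8 mm of its centre, 0.1 rad of upright); the bar lies in both notches, its centre within 7 mm across, 18 mm along and 5 mm in height, within 0.06 rad of the carrier's length; all at rest (below 0.03 m/s) (all of step 2 and horizontal distance between round_bottle and wide_ring_floor below 0.008 m and z of round_bottle in the frame of wide_ring_floor between -0.004 and 0.004 m and angle between each of round_bottle, slim_bottle, flat_flask's own z axis and vertical below 0.1 rad and horizontal distance between slim_bottle and narrow_ring_floor below 0.008 m and z of slim_bottle in the frame of narrow_ring_floor between -0.004 and 0.004 m and horizontal distance between flat_flask and slot_floor below 0.008 m and z of flat_flask in the frame of slot_floor between -0.004 and 0.004 m and linear speed of each of round_bottle, slim_bottle, flat_flask, bar below 0.03 m/s); the robot touches nothing.
It fails at once if a bottle or the flask is tipped over (more than 0.7 rad) (angle between any of round_bottle, slim_bottle, flat_flask's own z axis and vertical above 0.7 rad).
It fails at once if a bottle or the flask is dropped into its socket (faster than 0.4 m/s at its floor) ((horizontal distance between round_bottle and wide_ring_floor below 0.015 m and z of round_bottle in the frame of wide_ring_floor below 0.012 m and linear speed of round_bottle above 0.4 m/s) or (horizontal distance between slim_bottle and narrow_ring_floor below 0.015 m and z of slim_bottle in the frame of narrow_ring_floor below 0.012 m and linear speed of slim_bottle above 0.4 m/s) or (horizontal distance between flat_flask and slot_floor below 0.015 m and z of flat_flask in the frame of slot_floor below 0.012 m and linear speed of flat_flask above 0.4 m/s)).
It fails at once if a bystander is moved more than 30 mm (distance of any of phone, cup, label_roll, cork_jar, stopper, brush, spirit_bottle from where it was at the start of the episode above 0.03 m).
It also fails if it takes over 72 s, if anything falls off the work surface, if the arm or the gripper's body presses on something with over 40 N, if the wrist force passes 120 N, or if a joint passes its speed limit or range.

## Working session

There is one attempt and no reset: what is moved stays moved. The work goes in short steps, Python scripts to look and compute and a shell command to move; the robot and the scene stay as the last step left them, time stands still between calls to the robot, and variables do not carry over. Pictures are saved under pics/ and viewed, at most 10 in all, crops included, and the job is handed in when it is done.

```bash
mkdir -p pics; cat > h.py <<'E'
import numpy as np, cv2, json
from station import telemetry, viewer, job, search_frame, cut_out
from scipy.spatial.transform import Rotation as R
def cam(n):
    c=viewer.read_camera(n); c['o']=np.array(c['origin']); r=np.array(c['rotation'])
    if r.shape!=(3,3): r=R.from_quat(r,scalar_first=True).as_matrix()
    c['R']=r; return c
def ray(c,p):
    d=c['R']@np.array([(p[0]-c['cx'])/c['fx'],-(p[1]-c['cy'])/c['fy'],-1]); return c['o'],d/np.linalg.norm(d)
def atz(c,p,z):
    o,d=ray(c,p); return o+d*(z-o[2])/d[2]
def proj(c,X):
    v=c['R'].T@(np.array(X)-c['o']); return np.array([c['cx']-c['fx']*v[0]/v[2], c['cy']+c['fy']*v[1]/v[2]])
def tri(c1,p1,c2,p2):
    o1,d1=ray(c1,p1);o2,d2=ray(c2,p2)
    s=np.linalg.lstsq(np.c_[d1,-d2],o2-o1,rcond=None)[0]
    a=o1+s[0]*d1;b=o2+s[1]*d2; return (a+b)/2,np.linalg.norm(a-b)
E
python3 - <<'E'
from h import *
o=telemetry.get_obs(); print({k:np.round(v,3).tolist() for k,v in o.items()})
for n in ['side','top']:
    c=cam(n); print(n,{k:(np.round(v,3).tolist() if k!='img' else 0) for k,v in c.items() if k not in('R','o')})
    cv2.imwrite(f'pics/{n}0.png',c['img'][:,:,::-1])
    for t in ['carrier','notch_left','wide_ring_floor','narrow_ring_floor','slot_floor','round_bottle','slim_bottle','flat_flask','bar','phone','cup','label_roll','cork_jar','stopper','brush','spirit_bottle']:
        print(t,[(np.round(d['pixel']).tolist(),round(float(d['score']),2)) for d in search_frame(n,t)][:4])
E
```

```text
{'t': 0.0, 'q': [1.187, 0.478, 0.022, 1.556, -0.012, 1.109, -0.083], 'joint_vel': [0.0, 0.0, -0.001, 0.001, -0.0, -0.002, -0.002], 'joint_torque': [-0.0, -59.645, 1.608, -28.12, 0.012, 0.009, 0.0], 'eef_pos': [0.184, -0.649, 0.195], 'tool_rot': [-0.001, 0.991, 0.137, -0.0], 'contact_force': [-0.486, -1.177, 0.469], 'torque': [0.001, 0.015, -0.004], 'grasp_force': 0.0, 'gripper_width': 0.998}
side {'img': 0, 'fx': 498.693, 'fy': 498.693, 'cx': 316.046, 'cy': 242.253, 'origin': [0.345, -0.662, 0.86], 'rotation': [0.916, 0.364, -0.061, -0.155]}
carrier [([368.0, 294.0], 0.91)]
notch_left [([366.0, 286.0], 0.83)]
wide_ring_floor [([378.0, 298.0], 0.6)]
narrow_ring_floor [([362.0, 275.0], 0.67)]
slot_floor [([349.0, 254.0], 0.63)]
round_bottle [([224.0, 183.0], 0.59)]
slim_bottle [([247.0, 244.0], 0.7), ([224.0, 183.0], 0.67), ([259.0, 271.0], 0.56)]
flat_flask [([311.0, 285.0], 0.97), ([277.0, 317.0], 0.85)]
bar [([317.0, 425.0], 0.95), ([367.0, 289.0], 0.6)]
phone [([210.0, 230.0], 0.97), ([366.0, 285.0], 0.17)]
cup [([299.0, 162.0], 0.7), ([223.0, 179.0], 0.57)]
label_roll [([354.0, 17
[... 519 characters left out ...]
g_floor [([388.0, 197.0], 0.95), ([342.0, 153.0], 0.48)]
narrow_ring_floor [([352.0, 202.0], 0.59)]
slot_floor [([321.0, 206.0], 0.73)]
round_bottle [([159.0, 310.0], 0.61), ([353.0, 202.0], 0.26)]
slim_bottle [([317.0, 309.0], 0.59), ([284.0, 312.0], 0.49), ([152.0, 204.0], 0.18)]
flat_flask [([355.0, 263.0], 0.94), ([377.0, 311.0], 0.86)]
bar [([484.0, 299.0], 0.58)]
phone [([218.0, 343.0], 0.91), ([151.0, 208.0], 0.49)]
cup [([155.0, 204.0], 0.57)]
label_roll [([204.0, 153.0], 0.69), ([376.0, 308.0], 0.31)]
cork_jar [([439.0, 146.0], 0.67)]
stopper [([436.0, 278.0], 0.65)]
brush [([338.0, 153.0], 0.82)]
spirit_bottle [([499.0, 167.0], 0.98), ([486.0, 301.0], 0.48), ([322.0, 205.0], 0.24)]
```

View pics/side0.png

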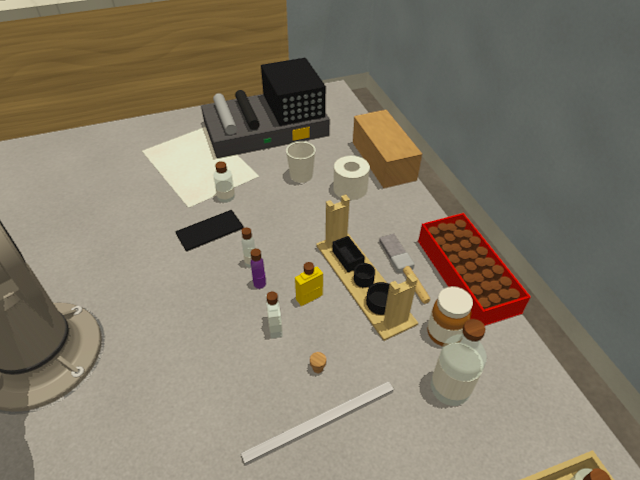

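View pics/top0.png

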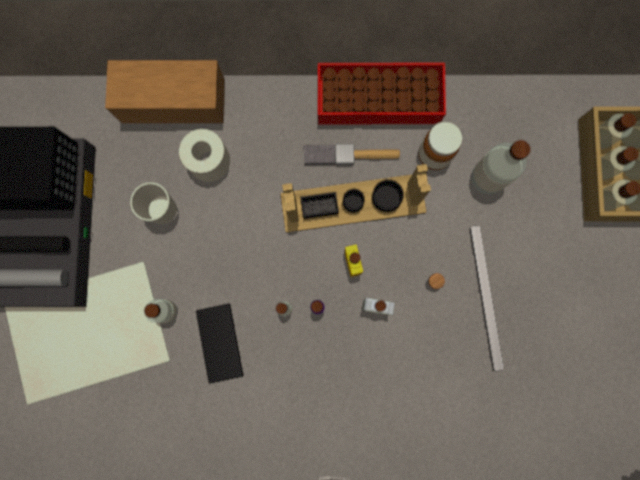

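The side view shows:
- Slim-shaped things: clear with a brown cap at (247,245), purple at (258,270). The clear one fits.
- Flask-shaped things: clear at (274,314), yellow at (309,285). The clear one fits.
- Round bottle at (224,183), bar from (243,458) to (393,388).

In the top view, the matching clear slim bottle is at (284,310), the clear flask at (379,307) and the round bottle at (158,311). The sockets from left to right are slot (320,206), narrow (353,201) and wide (388,196). I'll confirm these in one enlarged crop.

```bash
python3 - <<'E'
from h import *
s=cam('side')['img'];t=cam('top')['img']
z=lambda a,x,y,w,h,f:cv2.resize(a[y:y+h,x:x+w],(w*f,h*f),interpolation=cv2.INTER_CUBIC)
a=z(s,200,150,133,200,3)       # 399x600
b=z(t,265,175,133,150,3)
c=z(t,140,290,66,50,3); d=z(t,410,155,66,50,3); c=np.hstack([c,d,np.zeros((150,3,3),np.uint8)])
cv2.imwrite('pics/crop.png',np.hstack([a,np.vstack([b,c])])[:,:,::-1])
E
```

```text
(no output)
```

View pics/crop.png

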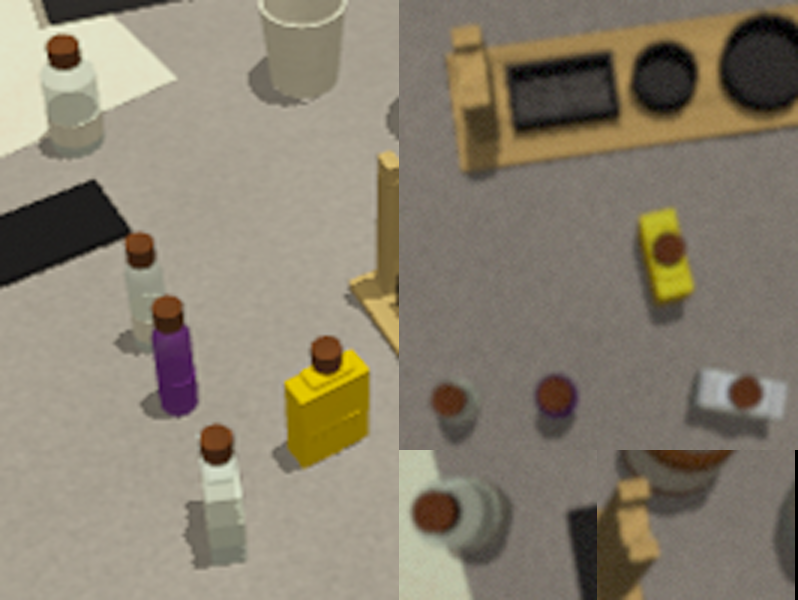

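The crop confirms it: clear slim bottle left of the purple one, clear flask lower right of the yellow one. Next I'll measure caps by triangulation from two views, and fit silhouettes for the carrier, bar and flask.

```bash
cat > fit.py <<'E'
from h import *
from scipy.optimize import minimize
def capblob(c,p,r=14):
    a=c['img'].astype(int); m=((a[:,:,0]-a[:,:,2]>35)&(a[:,:,0]<150)&(a[:,:,1]<a[:,:,0]*0.62)).astype(np.uint8)
    w=np.zeros_like(m); cv2.circle(w,tuple(int(v) for v in p),r,1,-1)
    n,l,s,ce=cv2.connectedComponentsWithStats(m&w); i=1+np.argmax(s[1:,4]); return ce[i],s[i,4]
def hullmask(c,parts,sh=(480,640),f=4):
    m=np.zeros((sh[0]*f,sh[1]*f),np.uint8)
    for P in parts:
        q=np.array([proj(c,X) for X in P]); h=cv2.convexHull(((q+.5)*f).round().astype(np.int32)); cv2.fillPoly(m,[h],1)
    return cv2.resize(m.astype(np.float32),(sh[1],sh[0]),interpolation=cv2.INTER_AREA)
def box(x,y,w,l,z0,z1): return [[x+a*w/2,y+b*l/2,z] for a in(-1,1) for b in(-1,1) for z in(z0,z1)]
def cyl(x,y,d,z0,z1): return [[x+d/2*np.cos(t),y+d/2*np.sin(t),z] for t in np.linspace(0,6.28,40) for z in(z0,z1)]
def place(parts,x,y,th,dz=0):
    r=np.array([[np.cos(th),-np.sin(th),0],[np.sin(th),np.cos(th),0],[0,0,1]])
    return [np.array(P)@r.T+[x,y,dz] for P in parts]
def fit(views,parts,p0,step=(.012,.012,.06)):
    sc=np.array(step)
    def f(u):
        p=np.array(p0)+u*sc[:len(p0)]
        return sum(1-np.minimum(k:=hullmask(c,place(parts,*p)),m).sum()/np.maximum(k,m).sum() for c,m in views)
    s=np.vstack([np.zeros(len(p0)),np.eye(len(p0))]); r=minimize(f,np.zeros(len(p0)),method='Nelder-Mead',options=dict(initial_simplex=s,xatol=.01,fatol=1e-4,maxfev=150))
    return np.array(p0)+r.x*sc[:len(p0)],r.fun/len(views)
E
cat > m1.py <<'E'
from fit import *
s=cam('side');t=cam('top')
for n,ps,pt in [('round',(221,168),(152,311)),('slim',(247,232),(281,309)),('flat',(272,298),(380,306))]:
    a,na=capblob(s,ps);b,nb=capblob(t,pt); X,e=tri(s,a,t,b); print(n,a.round(1),na,b.round(1),nb,'X',X.round(4),'gap',round(e,4))
def cut(c,n,p):
    L=cut_out(c,n); return min(L,key=lambda d:np.hypot(*(np.array(d['pixel'])-p)))['pixels'].astype(np.float32)
# bar
bp=[box(0,0,.018,.29,0,.016)]
bt=cut('top','bar',(485,300));bs=cut('side','bar',(317,425))
p0=[*atz(t,(486,299),.016)[:2],0.08]
for v in ([(t,bt)],[(s,bs)],[(t,bt),(s,bs)]): p,f=fit(v,bp,p0); print('bar',p.round(4),round(f,3))
p,f=fit([(t,bt),(s,bs)],bp,[*p,0.],(.012,.012,.03,.01)); print('bar+dz',p.round(4),f)
# carrier by black sockets
def black(c,x,y,w,h):
    m=np.zeros((480,640),np.float32); m[y:y+h,x:x+w]=(c['img'][y:y+h,x:x+w].max(2)<62); return m
cp=lambda:[box(0,.07,.042,.074,.012,.042),cyl(0,0,.046,.012,.042),cyl(0,-.07,.064,.012,.042)]
kt=black(t,295,170,115,55); ks=black(s,328,230,70,85)
p0=[*atz(t,(353,202),.042)[:2],0.08]
for v in ([(t,kt)],[(s,ks)],[(t,kt),(s,ks)]): p,f=fit(v,cp(),p0); print('carrier',p.round(4),round(f,3))
p,f=fit([(t,kt),(s,ks)],cp(),[*p,0.],(.012,.012,.03,.01)); print('carrier+dz',p.round(4),f)
# flask
fp=[box(0,0,.024,.056,0,.076),cyl(0,0,.022,.087,.105)]
ft=cut('top','flat_flask',(379,306));fs=cut('side','flat_flask',(274,315))
p0=[*atz(t,(379,306),.07)[:2],-.1]
for v in ([(t,ft)],[(s,fs)],[(t,ft),(s,fs)]): p,f=fit(v,fp,p0,(.012,.012,.15)); print('flask',p.round(4),round(f,3))
for n,d,c0,ps,pt in [('round_bottle',.046,.028,(224,183),(158,310)),('slim_bottle',.028,.022,(247,245),(284,310))]:
    q=[cyl(0,0,d,0,.074),cyl(0,0,c0,.08,.105)]; mt=cut('top',n,pt);ms=cut('side',n,ps);p0=atz(t,pt,.06)[:2].tolist()
    for v in ([(t,mt)],[(t,mt),(s,ms)]): p,f=fit(v,[*q],[*p0,0.]); print(n,p[:2].round(4),round(f,3))
for n,pt,z in [('stopper',(436,279),.036),('purple',(317,307),.1),('yellow',(355,258),.1),('phone',(219,343),.009),('cup',(151,200),.08),('jar',(444,140),.11),('spirit',(520,150),.2),('brush',(350,154),.02),('postL',(291,203),.14),('postR',(422,187),.14)]: print(n,atz(t,pt,z).round(3))
E
python3 m1.py
```

```text
round [220.6 166.8] 93 [152.  310.2] 124 X [0.4426 0.3394 0.0951] gap 0.0014
slim [246.  232.8] 87 [281.  308.1] 67 X [0.4477 0.0972 0.0945] gap 0.0015
flat [271.6 297.5] 108 [380.1 305.6] 58 X [ 0.453  -0.088   0.0943] gap 0.001
bar [ 0.4723 -0.3078 -1.4335] 0.07
bar [ 0.4304 -0.4263  0.7071] 0.919
bar [ 0.4648 -0.313   1.7041] 0.221
bar+dz [ 0.474  -0.3098  1.7056 -0.0068] 0.06927606463432312
carrier [ 0.6655 -0.0405  0.1333] 0.248
carrier [ 0.6659 -0.0436  0.1175] 0.192
carrier [ 0.6663 -0.0421  0.1278] 0.223
carrier+dz [ 0.6675 -0.0405  0.1357 -0.0039] 0.2158900797367096
flask [ 0.4515 -0.0876 -0.154 ] 0.068
flask [ 0.454  -0.0902 -0.1541] 0.068
flask [ 0.4536 -0.0881 -0.1476] 0.13
round_bottle [0.4412 0.3394] 0.063
round_bottle [0.4418 0.3395] 0.093
slim_bottle [0.4467 0.0975] 0.088
slim_bottle [0.4476 0.0973] 0.192
stopper [ 0.507 -0.204  0.036]
purple [0.449 0.03  0.1  ]
yellow [ 0.541 -0.041  0.1  ]
phone [0.378 0.229 0.009]
cup [0.656 0.356 0.08 ]
jar [ 0.767 -0.211  0.11 ]
spirit [ 0.72  -0.322  0.2  ]
brush [ 0.766 -0.035  0.02 ]
postL [0.638 0.078 0.14 ]
postR [ 0.668 -0.162  0.14 ]
```

```bash
cat > m2.py <<'E'
from fit import *
s=cam('side');t=cam('top')
def cut(c,n,p):
    L=cut_out(c,n); return min(L,key=lambda d:np.hypot(*(np.array(d['pixel'])-p)))['pixels'].astype(np.float32)
bp=[box(0,0,.018,.29,0,.016)]
bt=cut('top','bar',(485,300));bs=cut('side','bar',(317,425))
for v in ([(t,bt)],[(s,bs)],[(t,bt),(s,bs)]): p,f=fit(v,bp,[.473,-.309,-1.435]); print('bar',p.round(4),round(f,3))
post=lambda y:[box(0,y,.05,.018,.01,.128),box(-.019,y,.012,.018,.128,.144),box(.019,y,.012,.018,.128,.144)]
cp=[box(0,0,.084,.294,0,.01),box(0,.07,.042,.074,.01,.042),cyl(0,0,.046,.01,.042),cyl(0,-.07,.064,.01,.042)]+post(.125)+post(-.125)
ct=cut('top','carrier',(366,203));cs=cut('side','carrier',(368,294)); print(ct.sum(),cs.sum())
for v in ([(t,ct)],[(s,cs)],[(t,ct),(s,cs)]): p,f=fit(v,cp,[.664,-.042,.125]); print('carrier',p.round(4),round(f,3))
p,f=fit([(t,ct),(s,cs)],cp,[*p,0.],(.01,.01,.03,.01)); print('dz',p.round(4))
im=t['img'].copy(); p=p[:3]; p0=p
k=(hullmask(t,place(cp,*p))>.5).astype(np.uint8); big=cv2.resize(im[160:240,270:440],None,fx=4,fy=4,interpolation=cv2.INTER_CUBIC)
def draw(big,c,off,P,col):
    q=np.array([proj(c,X) for X in P]); cv2.polylines(big,[cv2.convexHull((((q+.5)-off)*4).round().astype(np.int32))],True,col,1)
i=im; s2=cv2.resize(s['img'][190:340,305:425],None,fx=4,fy=4,interpolation=cv2.INTER_CUBIC)
rim=[box(0,.07,.034,.066,.042,.042),cyl(0,0,.038,.042,.042),cyl(0,-.07,.056,.042,.042),box(0,0,.084,.294,.01,.01),box(0,.125,.05,.018,.144,.144),box(0,-.125,.05,.018,.144,.144)]
for P in place(rim,*p): draw(big,t,np.array([270,160]),P,(0,255,255)); draw(s2,s,np.array([305,190]),P,(0,255,255))
h=max(big.shape[0],s2.shape[0]); big=cv2.resize(big,(320,150)) if 0 else big
cv2.imwrite('pics/c_top.png',big[:,:,::-1]); cv2.imwrite('pics/c_side.png',s2[:,:,::-1])
E
python3 m2.py
```

```text
bar [ 0.4739 -0.3081 -1.4352] 0.081
bar [ 0.4755 -0.3117 -1.4379] 0.094
bar [ 0.475  -0.3097 -1.4301] 0.176
4214.0 3791.0
carrier [ 0.6665 -0.0406  0.1436] 0.349
carrier [ 0.6693 -0.0442  0.143 ] 0.35
carrier [ 0.668  -0.0424  0.1425] 0.367
dz [ 0.6688 -0.0418  0.1416 -0.004 ]
```

View pics/c_top.png

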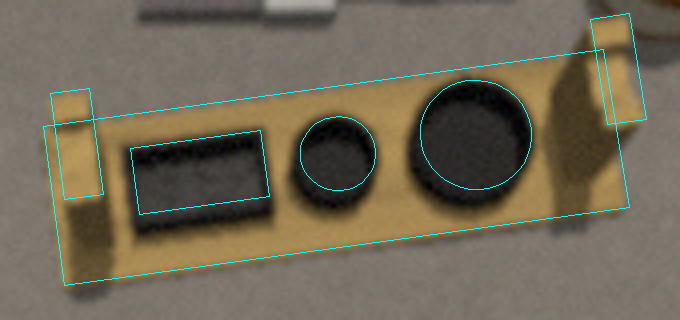

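View pics/c_side.png

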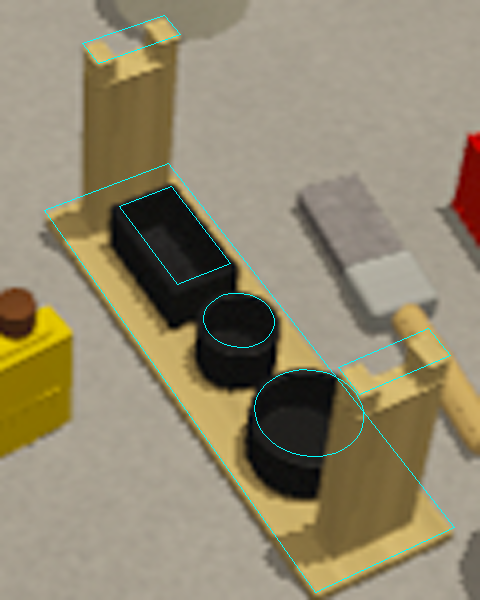

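The overlays match base, rims and notches within about 1 px, so I take the carrier at (0.668, -0.042) with yaw 0.142. Next: a helper for working out moves, then a first move towards the centre to check the joints.

```bash
cat > go.py <<'E'
import sys
from h import *
# usage: go.py x y z closing_angle_deg  -> row for crank from present pose (tool down)
o=telemetry.get_obs(); Rt=R.from_quat(o['tool_rot'],scalar_first=True).as_matrix()
print('t',round(o['t'],2),'q',np.round(o['q'],2),'p',np.round(o['eef_pos'],4),'close',round(np.degrees(np.arctan2(Rt[1,1],Rt[0,1])),2),'w',round(o['gripper_width'],3),'F',np.round(o['contact_force'],1),'g',round(o['grasp_force'],1))
a=np.array(list(map(float,sys.argv[1:])))
for x,y,z,c in a.reshape(-1,4):
    c=np.radians(c); T=np.array([[-np.sin(c),np.cos(c),0],[np.cos(c),np.sin(c),0],[0,0,-1]]).T
    print('  xyz',(Rt.T@(np.array([x,y,z])-o['eef_pos'])).round(4),'rot',np.degrees(R.from_matrix(Rt.T@T).as_rotvec()).round(2))
E
python3 go.py .52 -.1 .27 8.1
```

```text
t 2.6 q [ 1.19  0.48  0.02  1.56 -0.01  1.11 -0.08] p [ 0.1838 -0.6495  0.1964] close -74.2 w 0.998 F [-0.5  0.2  1.2] g 0.0
  xyz [ 0.4731 -0.4372 -0.0736] rot [  0.    0.  -82.3]
```

```bash
python3 -m crank '[{"delta_rot":[0,0,-4],"xyz":[0,0,-0.04],"fingers":-1},{"delta_rot":[0,0,-10],"xyz":[0.05,-0.04,-0.07],"fingers":-1},{"delta_rot":[0,0,-15],"xyz":[0.08,-0.07,-0.0736],"fingers":-1}]' 60; python3 go.py .52 -.1 .27 8.1
```

```text
t: 2.9
eef_pos: [0.2355, -0.5721, 0.27]
tool_rot: [0.002, 0.964, 0.266, 0.0]
contact_force: [2.3, -1.1, -0.3]
gripper_width: 1.001
grasp_force: 0.0
t 2.9 q [ 1.12  0.33 -0.06  1.61  0.02  1.2   0.03] p [ 0.2355 -0.5721  0.27  ] close -59.17 w 1.001 F [ 2.3 -1.1 -0.3] g 0.0
  xyz [ 0.4862 -0.2596 -0.0015] rot [  0.19   0.19 -67.27]
```

```bash
python3 -m crank '[{"delta_rot":[0,0,-67.3],"xyz":[0.486,-0.26,0],"fingers":-1},{"delta_rot":[0,0,-67.3],"xyz":[0.486,-0.26,0],"fingers":-1},{"delta_rot":[0,0,-67.3],"xyz":[0.486,-0.26,0],"fingers":-1},{"delta_rot":[0,0,-67.3],"xyz":[0.486,-0.26,0],"fingers":-1},{"delta_rot":[0,0,-67.3],"xyz":[0.486,-0.26,0],"fingers":-1},{"delta_rot":[0,0,-67.3],"xyz":[0.486,-0.26,0],"fingers":-1},{"delta_rot":[0,0,-67.3],"xyz":[0.486,-0.26,0],"fingers":-1},{"delta_rot":[0,0,-67.3],"xyz":[0.486,-0.26,0],"fingers":-1},{"delta_rot":[0,0,-67.3],"xyz":[0.486,-0.26,0],"fingers":-1},{"delta_rot":[0,0,-67.3],"xyz":[0.486,-0.26,0],"fingers":-1}]' >/dev/null; python3 go.py .4425 .3395 .18 8.1 .4425 .3395 .038 8.1
```

```text
t 3.9 q [ 0.63  0.19 -0.53  1.82  0.1   1.16  0.2 ] p [ 0.4941 -0.1408  0.268 ] close 8.08 w 1.004 F [-0.1 -0.8  0. ] g 0.0
  xyz [0.4828 0.0163 0.0876] rot [ 0.04  0.04 -0.02]
  xyz [0.4829 0.0162 0.2296] rot [ 0.04  0.04 -0.02]
```

```bash
python3 -m crank '[{"delta_rot":[0,0,0],"xyz":[0.483,0.016,0.088],"fingers":-1},{"delta_rot":[0,0,0],"xyz":[0.483,0.016,0.088],"fingers":-1},{"delta_rot":[0,0,0],"xyz":[0.483,0.016,0.088],"fingers":-1},{"delta_rot":[0,0,0],"xyz":[0.483,0.016,0.088],"fingers":-1},{"delta_rot":[0,0,0],"xyz":[0.483,0.016,0.088],"fingers":-1},{"delta_rot":[0,0,0],"xyz":[0.483,0.016,0.088],"fingers":-1},{"delta_rot":[0,0,0],"xyz":[0.483,0.016,0.088],"fingers":-1},{"delta_rot":[0,0,0],"xyz":[0.483,0.016,0.088],"fingers":-1},{"delta_rot":[0,0,0],"xyz":[0.483,0.016,0.088],"fingers":-1},{"delta_rot":[0,0,0],"xyz":[0.483,0.016,0.088],"fingers":-1}]' >/dev/null; python3 go.py .4425 .3395 .18 8.1 .4425 .3395 .038 8.1
```

```text
t 4.9 q [-0.16  0.4  -0.77  1.82  0.32  1.05 -0.91] p [0.4404 0.3408 0.1793] close 8.16 w 1.0 F [-0.4  0.2  0.5] g 0.0
  xyz [-0.0016  0.0019 -0.0007] rot [ 0.02 -0.04  0.06]
  xyz [-0.0017  0.0018  0.1413] rot [ 0.02 -0.04  0.06]
```

```bash
python3 -m crank '[{"delta_rot":[0,0,0],"xyz":[-0.0017,0.002,0.03],"fingers":-1},{"delta_rot":[0,0,0],"xyz":[-0.0017,0.002,0.06],"fingers":-1},{"delta_rot":[0,0,0],"xyz":[-0.0017,0.002,0.09],"fingers":-1},{"delta_rot":[0,0,0],"xyz":[-0.0017,0.002,0.115],"fingers":-1},{"delta_rot":[0,0,0],"xyz":[-0.0017,0.002,0.13],"fingers":-1},{"delta_rot":[0,0,0],"xyz":[-0.0017,0.002,0.141],"fingers":-1},{"delta_rot":[0,0,0],"xyz":[-0.0017,0.002,0.141],"fingers":-1}]'; python3 - <<'E'
from h import *
s=cam('side')['img'][100:250,130:330]; t=cam('top')['img'][240:390,80:280]
cv2.imwrite('pics/g1.png',cv2.resize(np.vstack([s,t]),None,fx=2,fy=2,interpolation=cv2.INTER_CUBIC)[:,:,::-1])
E
```

```text
t: 5.6
eef_pos: [0.4431, 0.3363, 0.0377]
tool_rot: [-0.0, 0.655, 0.755, -0.001]
contact_force: [0.0, 0.3, -0.1]
gripper_width: 0.996
grasp_force: 0.0
```

View pics/g1.png

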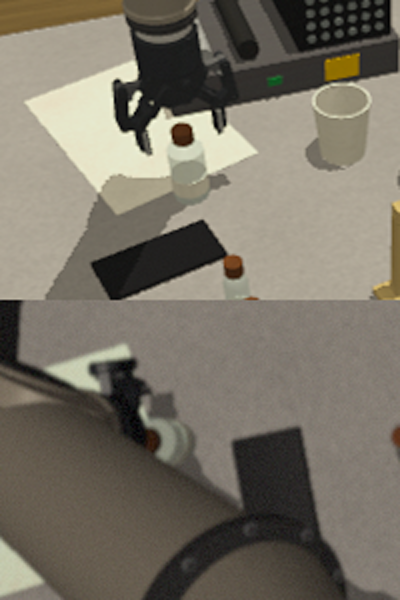

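```bash
python3 - <<'E'
from h import *
o=telemetry.get_obs(); Rt=R.from_quat(o['tool_rot'],scalar_first=True).as_matrix(); p=np.array(o['eef_pos'])
im=[]
for n,off in (('side',(170,120)),('top',(110,250))):
    c=cam(n); a=cv2.resize(c['img'][off[1]:off[1]+100,off[0]:off[0]+100],None,fx=6,fy=6,interpolation=cv2.INTER_CUBIC)
    for z,col in ((0,(255,0,0)),(-.013,(0,255,0)),(-.1,(255,255,0))):
        for y in (-.0495,0,.0495):
            q=(proj(c,p+Rt@[0,y,z])+.5-off)*6; cv2.circle(a,tuple(int(v) for v in q),4,col,1)
    for X in ([.4425,.3395,0],[.4425,.3395,.105]):
        q=(proj(c,X)+.5-off)*6; cv2.drawMarker(a,tuple(int(v) for v in q),(0,255,255),0,14,1)
    im.append(a[:, :400] if n=='side' else a[:,:400])
cv2.imwrite('pics/g2.png',np.hstack(im)[:,:,::-1])
E
```

```text
(no output)
```

View pics/g2.png

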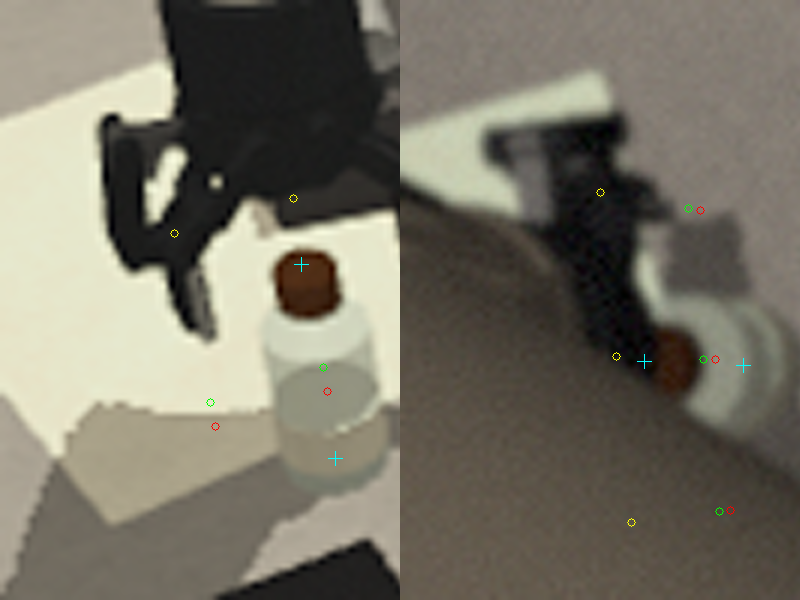

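```bash
python3 - <<'E'
from h import *
o=telemetry.get_obs(); print(np.round(o['eef_pos'],4))
s=cam('side')
for z in (.03,.05,.07,.085,.1):
    a=atz(s,(205,175.8),z);b=atz(s,(241,165),z); print(z,((a+b)/2).round(3),(b-a).round(3))
E
```

```text
[0.4441 0.3373 0.0397]
0.03 [0.455 0.407 0.03 ] [ 0.1    0.013 -0.   ]
0.05 [0.452 0.381 0.05 ] [0.097 0.013 0.   ]
0.07 [0.45  0.356 0.07 ] [0.095 0.013 0.   ]
0.085 [0.448 0.336 0.085] [0.093 0.013 0.   ]
0.1 [0.446 0.317 0.1  ] [0.091 0.012 0.   ]
```

Side view: the open tips show at px (205,176) and (241,165), about 34 mm higher than the reported TCP implies. Before gripping I'll test this at a safe height with the fingers shut.

```bash
python3 -m crank '[{"delta_rot":[0,0,0],"xyz":[0,0,-0.05],"fingers":-1},{"delta_rot":[0,0,0],"xyz":[0,0,-0.10],"fingers":-1},{"delta_rot":[0,0,0],"xyz":[0,0,-0.12],"fingers":0},{"delta_rot":[0,0,0],"xyz":[0,0,-0.12],"fingers":1},{"delta_rot":[0,0,0],"xyz":[0,0,-0.12],"fingers":1},{"delta_rot":[0,0,0],"xyz":[0,0,-0.12],"fingers":1},{"delta_rot":[0,0,0],"xyz":[0,0,-0.12],"fingers":1},{"delta_rot":[0,0,0],"xyz":[0,0,-0.12],"fingers":1}]'; python3 - <<'E'
from h import *
o=telemetry.get_obs(); Rt=R.from_quat(o['tool_rot'],scalar_first=True).as_matrix(); p=np.array(o['eef_pos'])
im=[]
for n,off in (('side',(170,70)),('top',(90,250))):
    c=cam(n); a=cv2.resize(c['img'][off[1]:off[1]+120,off[0]:off[0]+80],None,fx=5,fy=5,interpolation=cv2.INTER_CUBIC)
    for z,col in ((0,(255,0,0)),(-.05,(0,255,0)),(-.1,(255,255,0))):
        q=(proj(c,p+Rt@[0,0,z])+.5-off)*5; cv2.circle(a,tuple(int(v) for v in q),4,col,1)
    im.append(a)
cv2.imwrite('pics/g3.png',np.hstack(im)[:,:,::-1]); print(p,o['gripper_width'])
E
```

```text
t: 6.65
eef_pos: [0.4429, 0.3363, 0.1575]
tool_rot: [-0.0, 0.655, 0.755, -0.001]
contact_force: [-0.3, -0.8, 0.4]
gripper_width: 0.0
grasp_force: 0.0
[0.4428964  0.33627556 0.15752144] 0.000292996240730583
```

View pics/g3.png

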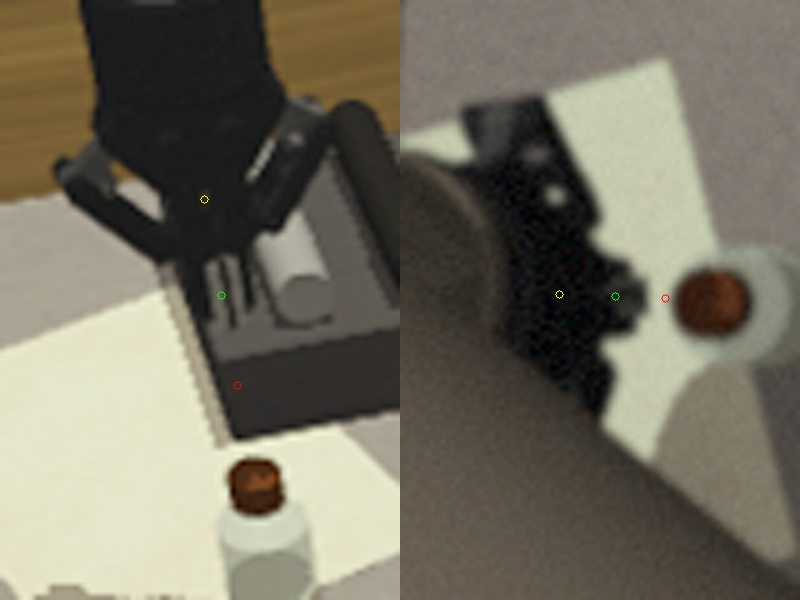

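The shut tips at display (232,325) also end about 34 mm short of the reported TCP. I'll settle it by touching the bench with the fingers shut, at free space near (0.53, 0.29).

```bash
python3 go.py .53 .29 .157 8.1 .53 .29 .01 8.1
```

```text
t 6.75 q [-0.16  0.43 -0.76  1.84  0.34  1.01 -0.92] p [0.4431 0.3365 0.1579] close 8.11 w -0.002 F [ 0.2 -0.4 -0. ] g 0.0
  xyz [-0.0583  0.0795  0.0008] rot [-0.07  0.02  0.01]
  xyz [-0.0582  0.0797  0.1478] rot [-0.07  0.02  0.01]
```

```bash
python3 -m crank '[{"delta_rot":[0,0,0],"xyz":[-0.058,0.08,0],"fingers":1},{"delta_rot":[0,0,0],"xyz":[-0.058,0.08,0.01],"fingers":1},{"delta_rot":[0,0,0],"xyz":[-0.058,0.08,0.05],"fingers":1},{"delta_rot":[0,0,0],"xyz":[-0.058,0.08,0.09],"fingers":1},{"delta_rot":[0,0,0],"xyz":[-0.058,0.08,0.12],"fingers":1},{"delta_rot":[0,0,0],"xyz":[-0.058,0.08,0.135],"fingers":1},{"delta_rot":[0,0,0],"xyz":[-0.058,0.08,0.143],"fingers":1},{"delta_rot":[0,0,0],"xyz":[-0.058,0.08,0.147],"fingers":1}]'; for i in 1; do python3 -m crank '[{"delta_rot":[0,0,0],"xyz":[0,0,0.004],"fingers":1}]' |egrep 'eef|cont'; python3 -m crank '[{"delta_rot":[0,0,0],"xyz":[0,0,0.004],"fingers":1}]'|egrep 'eef|cont'; done
```

```text
t: 7.55
eef_pos: [0.5311, 0.291, 0.0117]
tool_rot: [0.0, 0.655, 0.755, 0.0]
contact_force: [0.3, -0.6, 0.3]
gripper_width: 0.005
grasp_force: 0.0
eef_pos: [0.5316, 0.2913, 0.0086]
contact_force: [-0.1, -0.4, 0.7]
eef_pos: [0.5317, 0.2912, 0.0046]
contact_force: [-0.3, 0.0, -0.6]
```

```bash
python3 -m crank '[{"delta_rot":[0,0,0],"xyz":[0,0,0.003],"fingers":1}]' |egrep 'eef|cont'; python3 -m crank '[{"delta_rot":[0,0,0],"xyz":[0,0,0.003],"fingers":1}]'|egrep 'eef|cont';  python3 -m crank '[{"delta_rot":[0,0,0],"xyz":[0,0,0.003],"fingers":1}]'|egrep 'eef|cont'; python3 go.py .53 .29 0 8.1; python3 - <<'E'
from h import *
o=telemetry.get_obs();p=np.array(o['eef_pos'])
im=[]
for n,off in (('side',(200,110)),('top',(120,210))):
    c=cam(n); a=cv2.resize(c['img'][off[1]:off[1]+120,off[0]:off[0]+80],None,fx=5,fy=5,interpolation=cv2.INTER_CUBIC)
    q=(proj(c,p)+.5-off)*5; cv2.circle(a,tuple(int(v) for v in q),4,(255,0,0),1); im.append(a)
cv2.imwrite('pics/g4.png',np.hstack(im)[:,:,::-1])
E
```

```text
eef_pos: [0.5313, 0.2908, 0.0011]
contact_force: [0.3, -0.5, -0.3]
eef_pos: [0.5312, 0.2906, -0.0021]
contact_force: [-0.5, 0.1, 0.3]
eef_pos: [0.531, 0.2906, -0.0054]
contact_force: [-1.0, -0.1, -0.2]
t 8.05 q [-0.16  0.7  -0.6   1.84  0.54  0.78 -0.91] p [ 0.531   0.2906 -0.0054] close 8.09 w -0.003 F [-1.  -0.1 -0.2] g 0.0
  xyz [-0.0004 -0.001  -0.0054] rot [ 0.03 -0.01 -0.01]
```

View pics/g4.png

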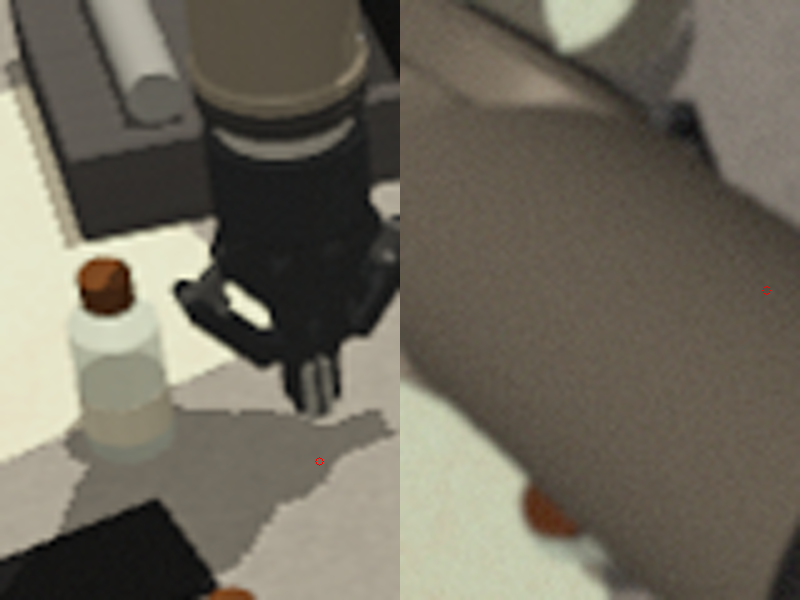

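The reported z is already below 0 with no contact, so the TCP really is higher than reported. I'll carry on to touch.

```bash
python3 -m crank '[{"delta_rot":[0,0,0],"xyz":[0,0,0.005],"fingers":1},{"delta_rot":[0,0,0],"xyz":[0,0,0.010],"fingers":1},{"delta_rot":[0,0,0],"xyz":[0,0,0.014],"fingers":1}]' |egrep 'eef|cont'; python3 -m crank '[{"delta_rot":[0,0,0],"xyz":[0,0,0.003],"fingers":1}]'|egrep 'eef|cont'; python3 -m crank '[{"delta_rot":[0,0,0],"xyz":[0,0,0.002],"fingers":1}]'|egrep 'eef|cont'; python3 -m crank '[{"delta_rot":[0,0,0],"xyz":[0,0,0.002],"fingers":1}]'|egrep 'eef|cont'
```

```text
eef_pos: [0.5306, 0.2904, -0.02]
contact_force: [0.5, 0.5, -0.1]
eef_pos: [0.5305, 0.2903, -0.0231]
contact_force: [0.1, -0.2, -0.7]
eef_pos: [0.5306, 0.2904, -0.0249]
contact_force: [-0.2, 1.1, -0.3]
eef_pos: [0.5307, 0.2905, -0.0267]
contact_force: [0.7, -0.6, 0.2]
```

```bash
for k in 1; do python3 -m crank '[{"delta_rot":[0,0,0],"xyz":[0,0,0.002],"fingers":1}]'|egrep 'eef|cont'; python3 -m crank '[{"delta_rot":[0,0,0],"xyz":[0,0,0.0015],"fingers":1}]'|egrep 'eef|cont'; python3 -m crank '[{"delta_rot":[0,0,0],"xyz":[0,0,0.0015],"fingers":1}]'|egrep 'eef|cont';  done
```

```text
eef_pos: [0.5309, 0.2906, -0.0285]
contact_force: [-0.3, 0.9, 0.9]
eef_pos: [0.5308, 0.2905, -0.0301]
contact_force: [0.4, -0.3, 0.0]
eef_pos: [0.5308, 0.2905, -0.0315]
contact_force: [-0.1, 0.0, 0.3]
```

```bash
python3 - <<'E'
from h import *
o=telemetry.get_obs();p=np.array(o['eef_pos']);print(p,o['contact_force'])
c=cam('side'); b=cv2.imread('pics/side0.png')[:,:,::-1].astype(int); a=c['img'].astype(int)
print('proj TCP',proj(c,p),'proj +.034',proj(c,p+[0,0,.034]),'z0',proj(c,[p[0],p[1],0]))
m=(a.max(2)<75)&(abs(a-b).sum(2)>60)
for r in range(178,206): 
    w=np.where(m[r,235:300])[0]; print(r,w.min()+235 if len(w) else None,w.max()+235 if len(w) else None,end=' | ')
E
```

```text
[ 0.53082413  0.29052523 -0.03151494] [-0.05313601  0.01500483  0.29740539]
proj TCP [264.15435547 209.2777181 ] proj +.034 [263.13524848 199.57594632] z0 [263.21106344 200.29769529]
178 237 278 | 179 238 277 | 180 238 276 | 181 239 276 | 182 239 275 | 183 241 275 | 184 242 274 | 185 243 269 | 186 245 268 | 187 246 268 | 188 248 267 | 189 250 267 | 190 251 267 | 191 252 267 | 192 257 267 | 193 257 267 | 194 257 268 | 195 258 268 | 196 258 268 | 197 258 267 | 198 259 265 | 199 260 265 | 200 265 265 | 201 None None | 202 None None | 203 None None | 204 None None | 205 None None |
```

```bash
for k in 1; do python3 -m crank '[{"delta_rot":[0,0,0],"xyz":[0,0,0.001],"fingers":1}]'|egrep 'eef|cont'; python3 -m crank '[{"delta_rot":[0,0,0],"xyz":[0,0,0.001],"fingers":1}]'|egrep 'eef|cont'; python3 -m crank '[{"delta_rot":[0,0,0],"xyz":[0,0,0.001],"fingers":1}]'|egrep 'eef|cont';  done
```

```text
eef_pos: [0.5309, 0.2905, -0.0324]
contact_force: [0.1, 0.0, -0.5]
eef_pos: [0.5309, 0.2905, -0.0334]
contact_force: [0.4, -0.6, -0.0]
eef_pos: [0.5308, 0.2905, -0.0345]
contact_force: [-0.0, -0.2, -0.8]
```

```bash
for k in 1; do python3 -m crank '[{"delta_rot":[0,0,0],"xyz":[0,0,0.001],"fingers":1}]'|egrep 'eef|cont'; python3 -m crank '[{"delta_rot":[0,0,0],"xyz":[0,0,0.001],"fingers":1}]'|egrep 'eef|cont'; python3 -m crank '[{"delta_rot":[0,0,0],"xyz":[0,0,0.001],"fingers":1}]'|egrep 'eef|cont';  done
```

```text
eef_pos: [0.5308, 0.2906, -0.0348]
contact_force: [-4.0, -3.2, 15.0]
eef_pos: [0.5309, 0.2905, -0.0348]
contact_force: [-7.0, -5.5, 24.9]
eef_pos: [0.531, 0.2905, -0.0349]
contact_force: [-7.9, -8.2, 34.5]
```

The fingers touch at a reported z of -0.0347, so true TCP z = reported z + 0.0347. I'll put that in the helper and go back to the round bottle.

```bash
sed -i "s/^a=np.array/o['eef_pos']=np.array(o['eef_pos'])+[0,0,.0347]\na=np.array/; s/^print('t'/print('TRUEz',round(o['eef_pos'][2]+.0347,4),'t'/" go.py
python3 -m crank '[{"delta_rot":[0,0,0],"xyz":[0,0,-0.03],"fingers":1},{"delta_rot":[0,0,0],"xyz":[0,0,-0.08],"fingers":0},{"delta_rot":[0,0,0],"xyz":[0,0,-0.13],"fingers":-1},{"delta_rot":[0,0,0],"xyz":[0.058,-0.088,-0.14],"fingers":-1},{"delta_rot":[0,0,0],"xyz":[0.058,-0.088,-0.14],"fingers":-1},{"delta_rot":[0,0,0],"xyz":[0.058,-0.088,-0.14],"fingers":-1},{"delta_rot":[0,0,0],"xyz":[0.058,-0.088,-0.14],"fingers":-1}]' >/dev/null; python3 go.py .4425 .3395 .04 8.1
```

```text
TRUEz 0.1378 t 10.4 q [-0.2   0.48 -0.73  1.91  0.41  0.9  -0.99] p [0.4341 0.3366 0.1031] close 8.33 w 0.987 F [ 0.1 -1.  -0.4] g 0.0
  xyz [0.0016 0.0087 0.0978] rot [ 0.04 -0.    0.23]
```

```bash
python3 -m crank '[{"delta_rot":[0,0,0],"xyz":[0.0016,0.0087,0.0],"fingers":-1},{"delta_rot":[0,0,0],"xyz":[0.0016,0.0087,0.04],"fingers":-1},{"delta_rot":[0,0,0],"xyz":[0.0016,0.0087,0.07],"fingers":-1},{"delta_rot":[0,0,0],"xyz":[0.0016,0.0087,0.09],"fingers":-1},{"delta_rot":[0,0,0],"xyz":[0.0016,0.0087,0.098],"fingers":-1},{"delta_rot":[0,0,0],"xyz":[0.0016,0.0087,0.098],"fingers":-1}]' 60 >/dev/null; python3 go.py .4425 .3395 .04 8.1;  python3 -m crank '[{"delta_rot":[0,0,0],"xyz":[0,0,0],"fingers":-0.3},{"delta_rot":[0,0,0],"xyz":[0,0,0],"fingers":0.2},{"delta_rot":[0,0,0],"xyz":[0,0,0],"fingers":0.5},{"delta_rot":[0,0,0],"xyz":[0,0,0],"fingers":1},{"delta_rot":[0,0,0],"xyz":[0,0,0],"fingers":1},{"delta_rot":[0,0,0],"xyz":[0,0,0],"fingers":1}]' 60
```

```text
TRUEz 0.0379 t 11.0 q [-0.28  0.63 -0.63  1.94  0.54  0.74 -1.09] p [0.4447 0.3372 0.0032] close 7.99 w 1.0 F [ 0.1 -0.2  0.1] g 0.0
  xyz [ 0.0026 -0.0018 -0.0021] rot [-0.1   0.07 -0.11]
t: 11.6
eef_pos: [0.4445, 0.3389, 0.0058]
tool_rot: [0.0, 0.655, 0.755, 0.001]
contact_force: [-0.8, -0.7, 6.6]
gripper_width: 0.524
grasp_force: 60.3
```

```bash
python3 -m crank '[{"delta_rot":[0,0,0],"xyz":[0,0,-0.02],"fingers":1},{"delta_rot":[0,0,0],"xyz":[0,0,-0.06],"fingers":1},{"delta_rot":[0,0,0],"xyz":[0,0,-0.11],"fingers":1},{"delta_rot":[0,0,0],"xyz":[0,0,-0.16],"fingers":1},{"delta_rot":[0,0,0],"xyz":[0,0,-0.19],"fingers":1}]'; python3 go.py .678 -.112 .23 8.1
```

```text
t: 12.1
eef_pos: [0.4445, 0.3396, 0.1988]
tool_rot: [0.001, 0.655, 0.755, 0.002]
contact_force: [0.7, 0.1, -1.3]
gripper_width: 0.522
grasp_force: 61.4
TRUEz 0.2335 t 12.1 q [-0.14  0.39 -0.79  1.8   0.31  1.08 -0.89] p [0.4445 0.3396 0.1988] close 8.13 w 0.522 F [ 0.7  0.1 -1.3] g 61.4
  xyz [-0.48    0.1672  0.0032] rot [ 0.25 -0.12  0.03]
```

```bash
python3 -m crank '[{"delta_rot":[0,0,0],"xyz":[-0.04,0.014,0],"fingers":1},{"delta_rot":[0,0,0],"xyz":[-0.085,0.03,0],"fingers":1},{"delta_rot":[0,0,0],"xyz":[-0.13,0.046,0],"fingers":1},{"delta_rot":[0,0,0],"xyz":[-0.175,0.061,0],"fingers":1},{"delta_rot":[0,0,0],"xyz":[-0.22,0.077,0],"fingers":1},{"delta_rot":[0,0,0],"xyz":[-0.265,0.093,0],"fingers":1},{"delta_rot":[0,0,0],"xyz":[-0.31,0.108,0],"fingers":1},{"delta_rot":[0,0,0],"xyz":[-0.355,0.124,0],"fingers":1},{"delta_rot":[0,0,0],"xyz":[-0.4,0.14,0],"fingers":1},{"delta_rot":[0,0,0],"xyz":[-0.44,0.154,0],"fingers":1}]'>/dev/null;  python3 -m crank '[{"delta_rot":[0.2,-0.1,0],"xyz":[-0.02,0.007,0.003],"fingers":1},{"delta_rot":[0.2,-0.1,0],"xyz":[-0.035,0.0115,0.003],"fingers":1},{"delta_rot":[0.2,-0.1,0],"xyz":[-0.04,0.013,0.003],"fingers":1},{"delta_rot":[0.2,-0.1,0],"xyz":[-0.04,0.013,0.003],"fingers":1},{"delta_rot":[0.2,-0.1,0],"xyz":[-0.04,0.013,0.003],"fingers":1}]'>/dev/null; python3 go.py .678 -.112 .054 8.1; python3 - <<'E'
from h import *
s=cam('side');t=cam('top');p=np.array(telemetry.get_obs()['eef_pos'])+[0,0,.0347]
for n,c in (('side',s),('top',t)):
  print(n,'expect mid',proj(c,p).round(1),'cap',proj(c,p+[0,0,.055]).round(1),[(np.round(d['pixel']).tolist(),round(float(d['score']),2)) for d in search_frame(n,'round_bottle')])
E
```

```text
TRUEz 0.2266 t 13.6 q [ 0.48  0.57 -0.61  1.5   0.34  1.18 -0.04] p [ 0.6765 -0.1112  0.1919] close 8.24 w 0.527 F [-0.7 -0.  -1.1] g 61.4
  xyz [-0.0009  0.0019  0.1726] rot [-0.19  0.05  0.14]
side expect mid [390.4 229.6] cap [393.9 206.9] [([394.0, 230.0], 0.56), ([348.0, 254.0], 0.45)]
top expect mid [400.1 170.2] cap [404.5 161.1] [([389.0, 178.0], 0.69)]
```

```bash
python3 -m crank '[{"delta_rot":[0,0,0],"xyz":[-0.001,0.002,0.03],"fingers":1},{"delta_rot":[0,0,0],"xyz":[-0.001,0.002,0.065],"fingers":1},{"delta_rot":[0,0,0],"xyz":[-0.001,0.002,0.1],"fingers":1},{"delta_rot":[0,0,0],"xyz":[-0.001,0.002,0.12],"fingers":1},{"delta_rot":[0,0,0],"xyz":[-0.001,0.002,0.13],"fingers":1},{"delta_rot":[0,0,0],"xyz":[-0.001,0.002,0.13],"fingers":1}]'>/dev/null; python3 go.py .678 -.112 .055 8.1; python3 - <<'E'
from fit import *
s=cam('side');t=cam('top');p=np.array(telemetry.get_obs()['eef_pos'])
a=s['img'];
X=np.array([p[0],p[1],p[2]+.0347-.0405+.096])
print('expect cap',proj(s,X).round(1),proj(t,X).round(1))
for n,c in (('s',s),('t',t)):
    try: print(n,capblob(c,proj(c,X),12))
    except Exception as e: print(n,e)
E
```

```text
TRUEz 0.0951 t 14.4 q [ 0.45  0.7  -0.56  1.59  0.43  0.97 -0.11] p [ 0.6777 -0.1139  0.0604] close 8.13 w 0.526 F [-0.7  0.2 -1.7] g 61.4
  xyz [0.0019 0.0008 0.0401] rot [-0.32  0.06  0.03]
expect cap [388.3 257.6] [396.4 179.2]
s (array([391.24691358, 260.48148148]), np.int32(81))
t attempt to get argmax of an empty sequence
```

```bash
python3 -m crank '[{"delta_rot":[-0.3,0,0],"xyz":[0.002,0.001,0.008],"fingers":1},{"delta_rot":[-0.3,0,0],"xyz":[0.002,0.001,0.016],"fingers":1},{"delta_rot":[-0.3,0,0],"xyz":[0.002,0.001,0.023],"fingers":1},{"delta_rot":[-0.3,0,0],"xyz":[0.002,0.001,0.029],"fingers":1},{"delta_rot":[-0.3,0,0],"xyz":[0.002,0.001,0.034],"fingers":1}]'; python3 -m crank '[{"delta_rot":[0,0,0],"xyz":[0,0,0.003],"fingers":1},{"delta_rot":[0,0,0],"xyz":[0,0,0.005],"fingers":1}]'; python3 go.py .678 -.112 .055 8.1
```

```text
t: 15.0
eef_pos: [0.6789, -0.1124, 0.0267]
tool_rot: [0.001, 0.655, 0.755, -0.0]
contact_force: [-0.2, -0.0, -1.5]
gripper_width: 0.522
grasp_force: 61.4
t: 15.2
eef_pos: [0.6791, -0.1123, 0.0221]
tool_rot: [0.001, 0.655, 0.755, 0.0]
contact_force: [0.2, -0.9, -1.5]
gripper_width: 0.53
grasp_force: 61.4
TRUEz 0.0568 t 15.2 q [ 0.43  0.74 -0.54  1.62  0.46  0.91 -0.13] p [ 0.6791 -0.1123  0.0221] close 8.1 w 0.53 F [ 0.2 -0.9 -1.5] g 61.4
  xyz [ 0.0005 -0.001   0.0018] rot [ 0.09  0.09 -0.  ]
```

```bash
python3 -m crank '[{"delta_rot":[0,0,0],"xyz":[0,0,0.0015],"fingers":1}]'|egrep 'eef|cont';python3 -m crank '[{"delta_rot":[0,0,0],"xyz":[0,0,0.0015],"fingers":1}]'|egrep 'eef|cont'
```

```text
eef_pos: [0.6793, -0.1123, 0.021]
contact_force: [0.5, 0.6, -0.8]
eef_pos: [0.6794, -0.1123, 0.0198]
contact_force: [-3.8, -0.3, 10.8]
```

```bash
python3 -m crank '[{"delta_rot":[0,0,0],"xyz":[0,0,-0.001],"fingers":-0.2},{"delta_rot":[0,0,0],"xyz":[0,0,-0.001],"fingers":-0.4},{"delta_rot":[0,0,0],"xyz":[0,0,-0.001],"fingers":-0.8},{"delta_rot":[0,0,0],"xyz":[0,0,-0.001],"fingers":-1},{"delta_rot":[0,0,0],"xyz":[0,0,-0.03],"fingers":-1},{"delta_rot":[0,0,0],"xyz":[0,0,-0.08],"fingers":-1},{"delta_rot":[0,0,0],"xyz":[0,0,-0.13],"fingers":-1}]' >/dev/null; python3 go.py .4477 .0973 .18 8.1 .4477 .0973 .04 8.1 
```

```text
TRUEz 0.1849 t 16.1 q [ 0.47  0.61 -0.59  1.53  0.37  1.11 -0.06] p [ 0.6781 -0.112   0.1502] close 8.11 w 1.001 F [ 0.9 -0.3  0.5] g 0.0
  xyz [ 0.2398 -0.1985  0.0047] rot [-0.01  0.05  0.01]
  xyz [ 0.2399 -0.1985  0.1447] rot [-0.01  0.05  0.01]
```

```bash
python3 -m crank '[{"delta_rot":[0,0,0],"xyz":[0.24,-0.1985,0.0],"fingers":-1},{"delta_rot":[0,0,0],"xyz":[0.24,-0.1985,0.0],"fingers":-1},{"delta_rot":[0,0,0],"xyz":[0.24,-0.1985,0.0],"fingers":-1},{"delta_rot":[0,0,0],"xyz":[0.24,-0.1985,0.0],"fingers":-1},{"delta_rot":[0,0,0],"xyz":[0.24,-0.1985,0.0],"fingers":-1},{"delta_rot":[0,0,0],"xyz":[0.24,-0.1985,0.0],"fingers":-1},{"delta_rot":[0,0,0],"xyz":[0.24,-0.1985,0.0],"fingers":-1},{"delta_rot":[0,0,0],"xyz":[0.24,-0.1985,0.0],"fingers":-1}]' >/dev/null; python3 go.py .4477 .0973 .04 8.1; python3 - <<'E'
from fit import *
s=cam('side');t=cam('top')
X=np.array([.678,-.112,.111]); a,na=capblob(s,proj(s,X),14);b,nb=capblob(t,proj(t,X),14); print(proj(s,X),a,na,proj(t,X),b,nb,tri(s,a,t,b))
E
```

```text
TRUEz 0.1839 t 16.9 q [ 0.32  0.26 -0.76  2.07  0.23  0.9  -0.43] p [0.4475 0.0988 0.1492] close 8.33 w 1.0 F [ 0.6 -0.1  0.8] g 0.0
  xyz [-0.0011 -0.0004  0.1439] rot [0.14 0.15 0.23]
[384.90081877 271.29487799] [385.15   272.0875] 160 [392.69363423 185.3870435 ] [392.2601626 186.1300813] 123 (array([ 0.67811033, -0.1117305 ,  0.10794183]), np.float64(0.001639668168182205))
```

The round bottle is down and upright: its cap is at (0.678, -0.112), 13 mm higher than it stood on the bench. Now the slim bottle.

```bash
python3 -m crank '[{"delta_rot":[0,0,0.2],"xyz":[-0.001,-0.0004,0.04],"fingers":-1},{"delta_rot":[0,0,0.2],"xyz":[-0.001,-0.0004,0.08],"fingers":-1},{"delta_rot":[0,0,0.2],"xyz":[-0.001,-0.0004,0.115],"fingers":-1},{"delta_rot":[0,0,0.2],"xyz":[-0.001,-0.0004,0.135],"fingers":-1},{"delta_rot":[0,0,0.2],"xyz":[-0.001,-0.0004,0.143],"fingers":-1},{"delta_rot":[0,0,0.2],"xyz":[-0.001,-0.0004,0.143],"fingers":-1}]' 50 >/dev/null; python3 go.py .4477 .0973 .04 8.1;  python3 -m crank '[{"delta_rot":[0,0,0],"xyz":[0,0,0],"fingers":-0.3},{"delta_rot":[0,0,0],"xyz":[0,0,0],"fingers":0.2},{"delta_rot":[0,0,0],"xyz":[0,0,0],"fingers":0.5},{"delta_rot":[0,0,0],"xyz":[0,0,0],"fingers":1},{"delta_rot":[0,0,0],"xyz":[0,0,0],"fingers":1},{"delta_rot":[0,0,0],"xyz":[0,0,0],"fingers":1},{"delta_rot":[0,0,0],"xyz":[0,0,0],"fingers":1}]' 50
```

```text
TRUEz 0.0395 t 17.6 q [ 0.16  0.5  -0.61  2.17  0.5   0.61 -0.68] p [0.449  0.0954 0.0048] close 7.8 w 1.0 F [-0.1 -0.2  0.3] g 0.0
  xyz [ 0.0021 -0.001  -0.0005] rot [ 0.   0.1 -0.3]
t: 18.3
eef_pos: [0.4491, 0.0963, 0.0065]
tool_rot: [0.002, 0.657, 0.754, 0.0]
contact_force: [-1.2, -0.1, 5.1]
gripper_width: 0.315
grasp_force: 48.7
```

```bash
python3 -m crank '[{"delta_rot":[0,0,0],"xyz":[0,0,-0.02],"fingers":1},{"delta_rot":[0,0,0],"xyz":[0,0,-0.06],"fingers":1},{"delta_rot":[0,0,0],"xyz":[0,0,-0.11],"fingers":1},{"delta_rot":[0,0,0],"xyz":[0,0,-0.16],"fingers":1},{"delta_rot":[0,0,0],"xyz":[0,0,-0.19],"fingers":1}]' >/dev/null; python3 go.py .668 -.0424 .23 8.1
```

```text
TRUEz 0.2342 t 18.8 q [ 0.38  0.19 -0.8   2.01  0.17  1.   -0.37] p [0.4492 0.0973 0.1995] close 7.94 w 0.316 F [ 0.7  0.4 -0.6] g 49.3
  xyz [-0.1686  0.1974  0.0057] rot [ 0.35  0.11 -0.16]
```

```bash
python3 -m crank '[{"delta_rot":[0.1,0,0],"xyz":[-0.025,0.03,0],"fingers":1},{"delta_rot":[0.2,0,0],"xyz":[-0.055,0.065,0],"fingers":1},{"delta_rot":[0.3,0,0],"xyz":[-0.085,0.1,0],"fingers":1},{"delta_rot":[0.3,0,0],"xyz":[-0.115,0.135,0],"fingers":1},{"delta_rot":[0.3,0.1,-0.2],"xyz":[-0.145,0.17,0.003],"fingers":1},{"delta_rot":[0.3,0.1,-0.2],"xyz":[-0.162,0.19,0.005],"fingers":1},{"delta_rot":[0.3,0.1,-0.2],"xyz":[-0.1686,0.1974,0.03],"fingers":1},{"delta_rot":[0.3,0.1,-0.2],"xyz":[-0.1686,0.1974,0.07],"fingers":1},{"delta_rot":[0.3,0.1,-0.2],"xyz":[-0.1686,0.1974,0.1],"fingers":1},{"delta_rot":[0.3,0.1,-0.2],"xyz":[-0.1686,0.1974,0.11],"fingers":1}]'>/dev/null; python3 -m crank '[{"delta_rot":[0,0,0],"xyz":[0,0,0.01],"fingers":1},{"delta_rot":[0,0,0],"xyz":[0,0,0.01],"fingers":1}]'>/dev/null; python3 go.py .668 -.0424 .055 8.1
```

```text
TRUEz 0.111 t 20.0 q [ 0.38  0.67 -0.6   1.63  0.43  0.98 -0.22] p [ 0.667  -0.0434  0.0763] close 8.11 w 0.317 F [-0.4 -0.1 -0.7] g 49.4
  xyz [0.0008 0.0013 0.056 ] rot [-0.22 -0.    0.01]
```

```bash
python3 -m crank '[{"delta_rot":[-0.2,0,0],"xyz":[0.0,0.0013,0.012],"fingers":1},{"delta_rot":[-0.2,0,0],"xyz":[0.0,0.0013,0.022],"fingers":1},{"delta_rot":[-0.2,0,0],"xyz":[0.0,0.0013,0.030],"fingers":1},{"delta_rot":[-0.2,0,0],"xyz":[0.0,0.0013,0.038],"fingers":1},{"delta_rot":[-0.2,0,0],"xyz":[0.0,0.0013,0.045],"fingers":1},{"delta_rot":[-0.2,0,0],"xyz":[0.0,0.0013,0.05],"fingers":1},{"delta_rot":[-0.2,0,0],"xyz":[0.0,0.0013,0.053],"fingers":1}]'|egrep 'eef|cont'; python3 -m crank '[{"delta_rot":[0,0,0],"xyz":[0,0,0.0015],"fingers":1}]'|egrep 'eef|cont'; python3 -m crank '[{"delta_rot":[0,0,0],"xyz":[0,0,0.001],"fingers":1}]'|egrep 'eef|cont'
```

```text
eef_pos: [0.668, -0.0433, 0.0228]
contact_force: [-0.1, -0.3, -0.4]
eef_pos: [0.6682, -0.0433, 0.0216]
contact_force: [1.0, -0.9, -1.6]
eef_pos: [0.6684, -0.0433, 0.021]
contact_force: [-0.6, 0.3, -1.8]
```

```bash
python3 -m crank '[{"delta_rot":[0,0,0],"xyz":[0,0,0.001],"fingers":1}]'|egrep 'eef|cont'; python3 -m crank '[{"delta_rot":[0,0,0],"xyz":[0,0,0.0005],"fingers":1}]'|egrep 'eef|cont'
```

```text
eef_pos: [0.6685, -0.0433, 0.0206]
contact_force: [-2.6, 0.1, 8.9]
eef_pos: [0.6685, -0.0433, 0.0206]
contact_force: [-3.6, -0.4, 9.1]
```

```bash
python3 -m crank '[{"delta_rot":[0,0,0],"xyz":[0,0,-0.001],"fingers":0.2},{"delta_rot":[0,0,0],"xyz":[0,0,-0.001],"fingers":-0.2},{"delta_rot":[0,0,0],"xyz":[0,0,-0.001],"fingers":-0.8},{"delta_rot":[0,0,0],"xyz":[0,0,-0.001],"fingers":-1},{"delta_rot":[0,0,0],"xyz":[0,0,-0.001],"fingers":-1},{"delta_rot":[0,0,0],"xyz":[0,0,-0.03],"fingers":-1},{"delta_rot":[0,0,0],"xyz":[0,0,-0.08],"fingers":-1},{"delta_rot":[0,0,0],"xyz":[0,0,-0.13],"fingers":-1}]' >/dev/null; python3 go.py .453 -.088 .18 -8.6
```

```text
TRUEz 0.1847 t 21.9 q [ 0.41  0.59 -0.63  1.58  0.38  1.1  -0.18] p [ 0.6674 -0.0433  0.15  ] close 8.11 w 1.005 F [ 1.9 -0.6  0.4] g 0.0
  xyz [-0.014  -0.2185  0.0051] rot [-0.13 -0.02 16.71]
```

```bash
python3 -m crank '[{"delta_rot":[0,0,16.7],"xyz":[-0.014,-0.2185,0],"fingers":-1},{"delta_rot":[0,0,16.7],"xyz":[-0.014,-0.2185,0],"fingers":-1},{"delta_rot":[0,0,16.7],"xyz":[-0.014,-0.2185,0],"fingers":-1},{"delta_rot":[0,0,16.7],"xyz":[-0.014,-0.2185,0],"fingers":-1},{"delta_rot":[0,0,16.7],"xyz":[-0.014,-0.2185,0],"fingers":-1},{"delta_rot":[0,0,16.7],"xyz":[-0.014,-0.2185,0],"fingers":-1},{"delta_rot":[0,0,16.7],"xyz":[-0.014,-0.2185,0],"fingers":-1}]' >/dev/null; python3 go.py .453 -.088 .04 -8.6; python3 - <<'E'
from fit import *
s=cam('side');t=cam('top')
X=np.array([.6685,-.0433,.111]); a,na=capblob(s,proj(s,X),14);b,nb=capblob(t,proj(t,X),14); print(a,na,b,nb,tri(s,a,t,b))
E
```

```text
TRUEz 0.1846 t 22.6 q [ 0.63  0.25 -0.65  2.06  0.19  0.89 -0.28] p [ 0.4546 -0.0881  0.1499] close -8.62 w 0.994 F [0.4 0.7 0.5] g 0.0
  xyz [-1.000e-04 -1.900e-03  1.446e-01] rot [ 0.1   0.01 -0.02]
[366.97777778 248.87777778] 90 [355.89041096 190.80821918] 73 (array([ 0.66893829, -0.04288646,  0.10782694]), np.float64(0.0015408986823853817))
```

The slim bottle is seated too, with its cap 13 mm up at (0.669, -0.043). Now the flask.

```bash
python3 -m crank '[{"delta_rot":[0,0,0],"xyz":[0,-0.0015,0.04],"fingers":-1},{"delta_rot":[0,0,0],"xyz":[0,-0.0015,0.08],"fingers":-1},{"delta_rot":[0,0,0],"xyz":[0,-0.0015,0.115],"fingers":-1},{"delta_rot":[0,0,0],"xyz":[0,-0.0015,0.135],"fingers":-1},{"delta_rot":[0,0,0],"xyz":[0,-0.0015,0.143],"fingers":-1},{"delta_rot":[0,0,0],"xyz":[0,-0.0015,0.143],"fingers":-1}]' 50 >/dev/null; python3 go.py .453 -.088 .04 -8.6;  python3 -m crank '[{"delta_rot":[0,0,0],"xyz":[0,0,0],"fingers":-0.3},{"delta_rot":[0,0,0],"xyz":[0,0,0],"fingers":0.2},{"delta_rot":[0,0,0],"xyz":[0,0,0],"fingers":0.5},{"delta_rot":[0,0,0],"xyz":[0,0,0],"fingers":1},{"delta_rot":[0,0,0],"xyz":[0,0,0],"fingers":1},{"delta_rot":[0,0,0],"xyz":[0,0,0],"fingers":1},{"delta_rot":[0,0,0],"xyz":[0,0,0],"fingers":1}]' 50;  python3 -m crank '[{"delta_rot":[0,0,0],"xyz":[0,0,-0.02],"fingers":1},{"delta_rot":[0,0,0],"xyz":[0,0,-0.06],"fingers":1},{"delta_rot":[0,0,0],"xyz":[0,0,-0.11],"fingers":1},{"delta_rot":[0,0,0],"xyz":[0,0,-0.16],"fingers":1},{"delta_rot":[0,0,0],"xyz":[0,0,-0.19],"fingers":1}]' >/dev/null; python3 go.py .658 .027 .23 8.1
```

```text
TRUEz 0.0402 t 23.3 q [ 0.5   0.48 -0.53  2.17  0.43  0.59 -0.5 ] p [ 0.4527 -0.0869  0.0055] close -8.54 w 0.998 F [-0.3 -0.3  0.1] g 0.0
  xyz [-0.001   0.0004  0.0002] rot [-0.09 -0.05  0.06]
t: 24.0
eef_pos: [0.4529, -0.088, 0.0071]
tool_rot: [0.001, 0.758, 0.652, 0.0]
contact_force: [-0.6, 0.2, 6.6]
gripper_width: 0.271
grasp_force: 51.2
TRUEz 0.2346 t 24.5 q [ 0.68  0.18 -0.69  2.01  0.14  1.   -0.22] p [ 0.4534 -0.0876  0.1999] close -8.59 w 0.275 F [ 0.7 -0.2 -1.3] g 50.3
  xyz [0.1438 0.1852 0.0053] rot [  0.22   0.05 -16.69]
```

```bash
python3 -m crank '[{"delta_rot":[0,0,-2],"xyz":[0.02,0.026,0],"fingers":1},{"delta_rot":[0,0,-5],"xyz":[0.046,0.06,0],"fingers":1},{"delta_rot":[0,0,-9],"xyz":[0.073,0.095,0],"fingers":1},{"delta_rot":[0,0,-13],"xyz":[0.1,0.13,0.002],"fingers":1},{"delta_rot":[0.2,0,-15],"xyz":[0.125,0.162,0.003],"fingers":1},{"delta_rot":[0.2,0,-16.7],"xyz":[0.14,0.18,0.005],"fingers":1},{"delta_rot":[0.2,0,-16.7],"xyz":[0.1438,0.1852,0.03],"fingers":1},{"delta_rot":[0.2,0,-16.7],"xyz":[0.1438,0.1852,0.07],"fingers":1},{"delta_rot":[0.2,0,-16.7],"xyz":[0.1438,0.1852,0.1],"fingers":1},{"delta_rot":[0.2,0,-16.7],"xyz":[0.1438,0.1852,0.12],"fingers":1}]'>/dev/null; python3 -m crank '[{"delta_rot":[0,0,0],"xyz":[0,0,0],"fingers":1},{"delta_rot":[0,0,0],"xyz":[0,0,0],"fingers":1}]'>/dev/null; python3 go.py .658 .027 .055 8.1
```

```text
TRUEz 0.1113 t 25.7 q [ 0.32  0.66 -0.65  1.66  0.46  0.98 -0.36] p [0.6569 0.0268 0.0766] close 8.1 w 0.271 F [ 0.2 -0.3 -0.7] g 50.2
  xyz [0.     0.0013 0.0563] rot [-0.22 -0.04  0.  ]
```

```bash
python3 -m crank '[{"delta_rot":[-0.2,0,0],"xyz":[0.0,0.0013,0.012],"fingers":1},{"delta_rot":[-0.2,0,0],"xyz":[0.0,0.0013,0.022],"fingers":1},{"delta_rot":[-0.2,0,0],"xyz":[0.0,0.0013,0.030],"fingers":1},{"delta_rot":[-0.2,0,0],"xyz":[0.0,0.0013,0.038],"fingers":1},{"delta_rot":[-0.2,0,0],"xyz":[0.0,0.0013,0.045],"fingers":1},{"delta_rot":[-0.2,0,0],"xyz":[0.0,0.0013,0.05],"fingers":1},{"delta_rot":[-0.2,0,0],"xyz":[0.0,0.0013,0.053],"fingers":1}]'|egrep 'eef|cont'; python3 -m crank '[{"delta_rot":[0,0,0],"xyz":[0,0,0.0015],"fingers":1}]'|egrep 'eef|cont'; python3 -m crank '[{"delta_rot":[0,0,0],"xyz":[0,0,0.001],"fingers":1}]'|egrep 'eef|cont'; python3 -m crank '[{"delta_rot":[0,0,0],"xyz":[0,0,0.0005],"fingers":1}]'|egrep 'eef|cont'
```

```text
eef_pos: [0.6579, 0.0269, 0.0228]
contact_force: [-0.4, -0.1, -1.2]
eef_pos: [0.6581, 0.0269, 0.0216]
contact_force: [-1.2, 1.7, -1.1]
eef_pos: [0.6583, 0.027, 0.0212]
contact_force: [-2.5, -0.2, 5.4]
eef_pos: [0.6582, 0.027, 0.0211]
contact_force: [-3.2, -0.9, 6.2]
```

```bash
python3 -m crank '[{"delta_rot":[0,0,0],"xyz":[0,0,-0.001],"fingers":0.2},{"delta_rot":[0,0,0],"xyz":[0,0,-0.001],"fingers":-0.2},{"delta_rot":[0,0,0],"xyz":[0,0,-0.001],"fingers":-0.8},{"delta_rot":[0,0,0],"xyz":[0,0,-0.001],"fingers":-1},{"delta_rot":[0,0,0],"xyz":[0,0,-0.001],"fingers":-1},{"delta_rot":[0,0,0],"xyz":[0,0,-0.03],"fingers":-1},{"delta_rot":[0,0,0],"xyz":[0,0,-0.08],"fingers":-1},{"delta_rot":[0,0,0],"xyz":[0,0,-0.13],"fingers":-1}]' >/dev/null; python3 go.py .4745 -.3095 .15 -82.2
```

```text
TRUEz 0.1858 t 27.5 q [ 0.34  0.59 -0.69  1.6   0.4   1.1  -0.31] p [0.6573 0.0268 0.1511] close 8.11 w 1.003 F [1.9 0.8 0.4] g 0.0
  xyz [-0.3071 -0.2283  0.0359] rot [-1.400e-01  5.000e-02  9.031e+01]
```

```bash
python3 -m crank '[{"delta_rot":[0,0,90.3],"xyz":[-0.307,-0.228,0],"fingers":-1},{"delta_rot":[0,0,90.3],"xyz":[-0.307,-0.228,0],"fingers":-1},{"delta_rot":[0,0,90.3],"xyz":[-0.307,-0.228,0],"fingers":-1},{"delta_rot":[0,0,90.3],"xyz":[-0.307,-0.228,0],"fingers":-1},{"delta_rot":[0,0,90.3],"xyz":[-0.307,-0.228,0],"fingers":-1},{"delta_rot":[0,0,90.3],"xyz":[-0.307,-0.228,0],"fingers":-1},{"delta_rot":[0,0,90.3],"xyz":[-0.307,-0.228,0],"fingers":-1},{"delta_rot":[0,0,90.3],"xyz":[-0.307,-0.228,0],"fingers":-1},{"delta_rot":[0,0,90.3],"xyz":[-0.307,-0.228,0],"fingers":-1},{"delta_rot":[0,0,90.3],"xyz":[-0.307,-0.228,0],"fingers":-1}]' >/dev/null; python3 - <<'E'
from fit import *
s=cam('side');t=cam('top')
X=np.array([.658,.027,.111]); a,na=capblob(s,proj(s,X),14);b,nb=capblob(t,proj(t,X),14); print(a,na,b,nb,tri(s,a,t,b))
E
python3 go.py .4745 -.3095 .06 -82.2  .4745 -.3095 .003 -82.2
```

```text
TRUEz 0.185 t 28.6 q [ 0.73  0.37 -0.33  1.85  0.15  0.95 -1.03] p [ 0.4756 -0.3093  0.1503] close -77.93 w 1.0 F [-0.3 -0.3  0.7] g 0.0
  xyz [-0.0011  0.      0.125 ] rot [-0.01 -0.01  4.27]
  xyz [-0.0011  0.      0.182 ] rot [-0.01 -0.01  4.27]Traceback (most recent call last):
  File "<stdin>", line 3, in <module>
  File "fit.py", line 6, in capblob
    n,l,s,ce=cv2.connectedComponentsWithStats(m&w); i=1+np.argmax(s[1:,4]); return ce[i],s[i,4]
                                                        ~~~~~~~~~^^^^^^^^^
    return _wrapfunc(a, 'argmax', axis=axis, out=out, **kwds)
    return bound(*args, **kwds)
ValueError: attempt to get argmax of an empty sequence
```

```bash
python3 -m crank '[{"delta_rot":[0,0,4.3],"xyz":[-0.0011,0,0.04],"fingers":-1},{"delta_rot":[0,0,4.3],"xyz":[-0.0011,0,0.085],"fingers":-1},{"delta_rot":[0,0,4.3],"xyz":[-0.0011,0,0.125],"fingers":-1},{"delta_rot":[0,0,4.3],"xyz":[-0.0011,0,0.155],"fingers":-1},{"delta_rot":[0,0,4.3],"xyz":[-0.0011,0,0.172],"fingers":-1},{"delta_rot":[0,0,4.3],"xyz":[-0.0011,0,0.18],"fingers":-1},{"delta_rot":[0,0,4.3],"xyz":[-0.0011,0,0.18],"fingers":-1}]' 80 >/dev/null;python3 go.py .4745 -.3095 .003 -82.2; python3 - <<'E'
from fit import *
X=np.array([.658,.027,.111])
for n in('side','top'):
    c=cam(n)
    try: print(n,proj(c,X),capblob(c,proj(c,X),14))
    except Exception as e: print(n,'none')
s=cam('side')
E
```

```text
TRUEz 0.0042 t 29.3 q [ 0.66  0.62 -0.25  1.95  0.26  0.6  -1.19] p [ 0.4743 -0.3087 -0.0305] close -81.98 w 0.998 F [-0.7 -0.3  0.4] g 0.0
  xyz [0.0001 0.0008 0.0012] rot [-0.1   0.06  0.22]
side [349.05461193 226.38072975] (array([349.95238095, 226.8452381 ]), np.int32(84))
top [319.01767005 195.65289949] (array([318.65625, 195.5    ]), np.int32(64))
```

The flask cap sits where a seated flask should, within 1 px in both views. Gripping the bar.

```bash
python3 -m crank '[{"delta_rot":[0,0,0.2],"xyz":[0,0,0.001],"fingers":0},{"delta_rot":[0,0,0.2],"xyz":[0,0,0.001],"fingers":0.4},{"delta_rot":[0,0,0.2],"xyz":[0,0,0.001],"fingers":0.6},{"delta_rot":[0,0,0.2],"xyz":[0,0,0.001],"fingers":1},{"delta_rot":[0,0,0.2],"xyz":[0,0,0.001],"fingers":1},{"delta_rot":[0,0,0.2],"xyz":[0,0,0.001],"fingers":1},{"delta_rot":[0,0,0.2],"xyz":[0,0,0.001],"fingers":1}]' 80; python3 -m crank '[{"delta_rot":[0,0,0],"xyz":[0,0,-0.02],"fingers":1},{"delta_rot":[0,0,0],"xyz":[0,0,-0.05],"fingers":1},{"delta_rot":[0,0,0],"xyz":[0,0,-0.09],"fingers":1},{"delta_rot":[0,0,0],"xyz":[0,0,-0.13],"fingers":1},{"delta_rot":[0,0,0],"xyz":[0,0,-0.17],"fingers":1},{"delta_rot":[0,0,0],"xyz":[0,0,-0.205],"fingers":1},{"delta_rot":[0,0,0],"xyz":[0,0,-0.225],"fingers":1},{"delta_rot":[0,0,0],"xyz":[0,0,-0.225],"fingers":1}]' >/dev/null; python3 go.py .668 -.0424 .23 8.1
```

```text
t: 30.15
eef_pos: [0.4748, -0.3096, -0.0302]
tool_rot: [0.0, 0.998, 0.067, 0.0]
contact_force: [-1.2, 0.1, 4.8]
gripper_width: 0.181
grasp_force: 78.7
TRUEz 0.232 t 30.95 q [ 0.74  0.32 -0.33  1.8   0.12  1.04 -1.08] p [ 0.4762 -0.3103  0.1973] close -82.35 w 0.185 F [ 0.9 -0.5 -2.9] g 78.6
  xyz [ 0.2258 -0.24    0.0022] rot [ 3.400e-01 -6.000e-02 -9.045e+01]
```

```bash
python3 - <<'E'
from fit import *
s=cam('side');t=cam('top'); p=np.array(telemetry.get_obs()['eef_pos'])
p[2]+=.0347-.003
a=-1.4355
for n,c in(('side',s),('top',t)):
    print(n,'expect',[proj(c,p+[-np.sin(a)*k,np.cos(a)*k,.008]).round(1).tolist() for k in(.14,-.14)])
    L=cut_out(n,'bar')
    for d in L[:2]:
        m=d['pixels'].astype(np.uint8); 
        print(round(float(d['score']),2),m.sum(),cv2.boxPoints(cv2.minAreaRect(cv2.findNonZero(m))).round().tolist())
E
```

```text
side expect [[402.6, 315.5], [228.1, 393.7]]
0.97 2669 [[222.0, 388.0], [405.0, 305.0], [412.0, 321.0], [229.0, 403.0]]
top expect [[509.9, 207.0], [540.5, 379.2]]
0.82 2270 [[500.0, 206.0], [515.0, 203.0], [548.0, 383.0], [533.0, 386.0]]
0.2 2088 [[464.0, 176.0], [512.0, 128.0], [539.0, 155.0], [491.0, 203.0]]
```

```bash
python3 -m crank '[{"delta_rot":[0,0,-5],"xyz":[0.0,-0.02,-0.005],"fingers":1},{"delta_rot":[0,0,-12],"xyz":[0.01,-0.05,-0.005],"fingers":1},{"delta_rot":[0,0,-20],"xyz":[0.03,-0.08,-0.005],"fingers":1},{"delta_rot":[0,0,-28],"xyz":[0.055,-0.11,-0.005],"fingers":1},{"delta_rot":[0,0,-36],"xyz":[0.08,-0.14,-0.005],"fingers":1},{"delta_rot":[0,0,-44],"xyz":[0.11,-0.17,-0.005],"fingers":1},{"delta_rot":[0,0,-52],"xyz":[0.14,-0.195,-0.005],"fingers":1},{"delta_rot":[0,0,-60],"xyz":[0.17,-0.215,-0.005],"fingers":1},{"delta_rot":[0,0,-68],"xyz":[0.195,-0.23,-0.005],"fingers":1},{"delta_rot":[0,0,-76],"xyz":[0.215,-0.238,-0.005],"fingers":1}]'>/dev/null; python3 go.py .668 -.0424 .215 8.1
```

```text
TRUEz 0.2319 t 32.15 q [ 0.43  0.53 -0.66  1.56  0.34  1.17 -0.4 ] p [ 0.6561 -0.0422  0.1972] close -5.85 w 0.18 F [ 1.  -0.2 -1.9] g 78.6
  xyz [0.0009 0.0119 0.0169] rot [ -0.16  -0.13 -13.95]
```

```bash
python3 -m crank '[{"delta_rot":[-0.1,-0.1,-7],"xyz":[0.001,0.006,0],"fingers":1},{"delta_rot":[-0.1,-0.1,-13],"xyz":[0.001,0.012,0.005],"fingers":1},{"delta_rot":[-0.1,-0.1,-13.95],"xyz":[0.001,0.012,0.017],"fingers":1},{"delta_rot":[-0.1,-0.1,-13.95],"xyz":[0.001,0.012,0.017],"fingers":1},{"delta_rot":[-0.1,-0.1,-13.95],"xyz":[0.001,0.012,0.017],"fingers":1}]'>/dev/null; python3 go.py .668 -.0424 .15 8.1;  python3 - <<'E'
from fit import *
s=cam('side');t=cam('top'); p=np.array(telemetry.get_obs()['eef_pos'])
z=p[2]+.0347-.003; bp=[box(0,0,.018,.29,z,z+.016)]
for n,c in(('side',s),('top',t)):
    L=cut_out(n,'bar')
    for d in L[:1]:
        m=d['pixels'].astype(np.float32); print(n,round(float(d['score']),2),m.sum(),hullmask(c,place(bp,p[0],p[1],.1414)).sum())
        print(fit([(c,m)],bp,[p[0],p[1],.1414]))
E
```

```text
TRUEz 0.2156 t 32.65 q [ 0.45  0.57 -0.69  1.55  0.39  1.16 -0.19] p [ 0.6668 -0.0455  0.1809] close 7.49 w 0.184 F [ 1.   1.  -1.9] g 78.6
  xyz [0.003  0.0017 0.0656] rot [-0.06  0.06 -0.61]
side 0.63 1121.0 1681.0
(array([ 0.66654459, -0.05102114,  0.12880653]), np.float64(0.3403141498565674))
top 0.79 955.0 2231.5625
(array([ 0.66596881, -0.04071274,  0.13540351]), np.float64(0.5797508955001831))
```

```bash
python3 -m crank '[{"delta_rot":[0,0,-0.6],"xyz":[0.002,0.0017,0.015],"fingers":1},{"delta_rot":[0,0,-0.6],"xyz":[0.002,0.0017,0.035],"fingers":1},{"delta_rot":[0,0,-0.6],"xyz":[0.002,0.0017,0.05],"fingers":1},{"delta_rot":[0,0,-0.6],"xyz":[0.002,0.0017,0.058],"fingers":1},{"delta_rot":[0,0,-0.6],"xyz":[0.002,0.0017,0.058],"fingers":1},{"delta_rot":[0,0,-0.6],"xyz":[0.002,0.0017,0.058],"fingers":1}]'; python3 go.py .668 -.0424 .1325 8.1; python3 - <<'E'
from fit import *
s=cam('side');t=cam('top'); p=np.array(telemetry.get_obs()['eef_pos'])
im=[]
for n,c,off in(('side',s,(310,170)),('top',t,(260,130))):
    w=(130,150) if n=='side' else (170,150)
    im.append(cv2.resize(c['img'][off[1]:off[1]+150,off[0]:off[0]+w[0]],None,fx=2.6,fy=4,interpolation=cv2.INTER_CUBIC) if 0 else cv2.resize(c['img'][off[1]:off[1]+w[1],off[0]:off[0]+w[0]],(int(w[0]*2.6),int(w[1]*2.6)),interpolation=cv2.INTER_CUBIC))
cv2.imwrite('pics/b1.png',np.hstack(im)[:,:,::-1])
E
```

```text
t: 33.45
eef_pos: [0.6698, -0.043, 0.1247]
tool_rot: [0.001, 0.655, 0.756, 0.0]
contact_force: [0.6, -0.7, -1.2]
gripper_width: 0.184
grasp_force: 78.7
TRUEz 0.1594 t 33.45 q [ 0.43  0.63 -0.67  1.6   0.43  1.07 -0.22] p [ 0.6698 -0.043   0.1247] close 8.21 w 0.184 F [ 0.6 -0.7 -1.2] g 78.7
  xyz [ 0.0009 -0.0018  0.0269] rot [0.12 0.08 0.11]
```

View pics/b1.png

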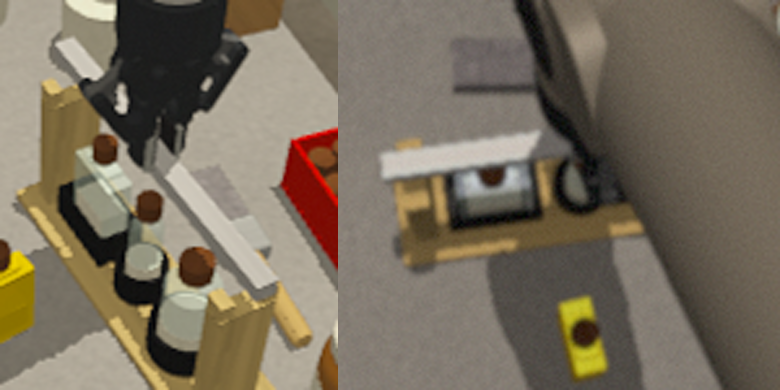

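The picture shows all three bottles upright in their sockets and the bar held above the carrier, parallel to it. Its near end is at display (262,285) and the notch at (240,305), which fits about 27 mm of height still to go. Lowering slowly.

```bash
python3 -m crank '[{"delta_rot":[0.1,0.1,0],"xyz":[0.001,-0.0018,0],"fingers":1},{"delta_rot":[0.1,0.1,0],"xyz":[0.001,-0.0018,0.006],"fingers":1},{"delta_rot":[0.1,0.1,0],"xyz":[0.001,-0.0018,0.012],"fingers":1},{"delta_rot":[0.1,0.1,0],"xyz":[0.001,-0.0018,0.017],"fingers":1}]'|egrep 'eef|cont'; python3 -m crank '[{"delta_rot":[0,0,0],"xyz":[0,0,0.003],"fingers":1},{"delta_rot":[0,0,0],"xyz":[0,0,0.006],"fingers":1}]'|egrep 'eef|cont'; python3 go.py .668 -.0424 .1325 8.1
```

```text
eef_pos: [0.6673, -0.0426, 0.1066]
contact_force: [-0.1, 0.2, -2.5]
eef_pos: [0.6675, -0.0424, 0.1008]
contact_force: [1.2, 0.5, -1.5]
TRUEz 0.1355 t 34.15 q [ 0.42  0.65 -0.66  1.62  0.45  1.03 -0.23] p [ 0.6675 -0.0424  0.1008] close 8.21 w 0.183 F [ 1.2  0.5 -1.5] g 78.7
  xyz [-0.0001  0.0005  0.003 ] rot [-0.03 -0.02  0.11]
```

```bash
python3 -m crank '[{"delta_rot":[0,0,0],"xyz":[0,0,0.0015],"fingers":1}]'|egrep 'eef|cont'; python3 -m crank '[{"delta_rot":[0,0,0],"xyz":[0,0,0.001],"fingers":1}]'|egrep 'eef|cont'; python3 -m crank '[{"delta_rot":[0,0,0],"xyz":[0,0,0.0005],"fingers":1}]'|egrep 'eef|cont'
```

```text
eef_pos: [0.6675, -0.0424, 0.0994]
contact_force: [-0.0, 0.1, -2.1]
eef_pos: [0.6676, -0.0424, 0.0987]
contact_force: [-1.4, 1.0, -2.1]
eef_pos: [0.6677, -0.0424, 0.0984]
contact_force: [0.9, -1.1, -1.5]
```

```bash
python3 -m crank '[{"delta_rot":[0,0,0],"xyz":[0,0,0.0007],"fingers":1}]'|egrep 'eef|cont'; python3 -m crank '[{"delta_rot":[0,0,0],"xyz":[0,0,0.0007],"fingers":1}]'|egrep 'eef|cont'
```

```text
eef_pos: [0.6678, -0.0424, 0.0979]
contact_force: [-1.2, 0.0, 4.4]
eef_pos: [0.6678, -0.0424, 0.0978]
contact_force: [-4.2, -0.9, 7.9]
```

```bash
python3 -m crank '[{"delta_rot":[0,0,0],"xyz":[0,0,-0.0005],"fingers":0.5},{"delta_rot":[0,0,0],"xyz":[0,0,-0.0005],"fingers":0.2},{"delta_rot":[0,0,0],"xyz":[0,0,-0.0005],"fingers":-0.2},{"delta_rot":[0,0,0],"xyz":[0,0,-0.0005],"fingers":-0.6},{"delta_rot":[0,0,0],"xyz":[0,0,-0.02],"fingers":-1},{"delta_rot":[0,0,0],"xyz":[0,0,-0.06],"fingers":-1},{"delta_rot":[0,0,0],"xyz":[0,0,-0.11],"fingers":-1},{"delta_rot":[0,0,0],"xyz":[0,-0.05,-0.11],"fingers":-1},{"delta_rot":[0,0,0],"xyz":[0.05,-0.1,-0.11],"fingers":-1},{"delta_rot":[0,0,0],"xyz":[0.1,-0.15,-0.11],"fingers":-1}]' >/dev/null; python3 -m crank '[{"delta_rot":[0,0,0],"xyz":[0.05,-0.05,0],"fingers":-1},{"delta_rot":[0,0,0],"xyz":[0.1,-0.05,0],"fingers":-1},{"delta_rot":[0,0,0],"xyz":[0.15,-0.05,0],"fingers":-1},{"delta_rot":[0,0,0],"xyz":[0.2,-0.05,0],"fingers":-1},{"delta_rot":[0,0,0],"xyz":[0.2,-0.05,0],"fingers":-1}]'; python3 - <<'E'
from fit import *
s=cam('side');t=cam('top')
bp=[box(0,0,.018,.29,.128,.144)]
for n,c in(('side',s),('top',t)):
    L=cut_out(n,'bar')
    for d in L[:1]:
        m=d['pixels'].astype(np.float32); print(n,round(float(d['score']),2),m.sum(),fit([(c,m)],bp,[.668,-.0424,.142]))
for X in ([.678,-.112,.111],[.6685,-.0433,.111],[.658,.027,.111]):
    for c in (s,t):
        try: print(proj(c,X).round(1),capblob(c,proj(c,X),14))
        except Exception: print('none')
E
```

```text
t: 36.15
eef_pos: [0.4581, 0.207, 0.2081]
tool_rot: [-0.001, 0.652, 0.758, 0.002]
contact_force: [0.1, -0.9, -0.6]
gripper_width: 1.0
grasp_force: 0.0
side 0.79 1426.0 (array([ 0.66901705, -0.04447899,  0.14561162]), np.float64(0.07515168190002441))
top 0.72 1775.0 (array([ 0.66684065, -0.04163619,  0.14248238]), np.float64(0.0599551796913147))
[384.9 271.3] (array([383.075 , 274.3625]), np.int32(80))
[392.7 185.4] (array([392.84615385, 190.92307692]), np.int32(13))
[366.6 248.1] (array([365.29545455, 250.75      ]), np.int32(44))
none
[349.1 226.4] (array([348.17142857, 228.88571429]), np.int32(35))
none
```

The bar lies at carrier height and pose: centre (0.668, -0.043), yaw 0.144, good fits in both views. The caps sit under it as expected and the arm is clear, so I'm handing in.

```bash
python3 -c "
from station import job; print(job.hand_in())"
```

```text
the job is handed in; nothing more can be done
None
```

I handed the job in at about 36 s of the 72 s; no verdict came back. Both cameras showed all three bottles seated in their sockets, and afterwards the bar lying in both notches with the arm clear.

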